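# Scoop the game-night dice into the tub

## Robot

A 6-joint arm with a two-finger parallel gripper is mounted at the origin on the work surface. World frame = base frame: x ahead of the robot, y to its left, z up, the work surface at z = 0. Lengths are in m, angles in rad, forces in N, time in s.
With the tool pointing down it reaches from about 0.375 to 0.9 m from the base axis. Payload 3.1 kg.
Tool frame: the origin (TCP) lies between the finger pads; the fingertips stand 25 mm ahead of it and the grasp point (between the pads) lies 6 mm ahead of it; y points along the fingers, x is the direction in which the jaws open and shut, and the axes are right-handed (so a half turn about y gives the same grasp; the last joint's range is limited). The gripper opens to 87 mm and grips with 3 to 60 N. Pads are 19 mm wide; open, the fingers measure 117 mm over their backs; the gripper's body (75 mm by 190 mm) begins 51 mm behind the grasp point.
Start: joints at [-1.429, 0.527, 1.433, -0, 1.181, -0.178], TCP at [0.197, -0.593, 0.248] pointing down, gripper open.
Joint ranges: [-3.08, 3.08], [-0.75, 2.2], [0.22, 2.44], [-1.43, 4.57], [0, 2.65], [-2.85, 2.85]. Speed limits (rad/s): [2.79, 2.79, 3.14, 3.14, 3.14, 3.14].

## Interface

Orientations are given as a unit quaternion [x, y, z, w].
In Python, from rig import robot gives the robot as it stands.
- The arm moves only by the tool carry_out, never from a script. Its argument "moves" is a list of rows, each a list of 7 numbers: the opening, from 0 (shut) to 1 (fully open), then the shift along the tool's x, y, z in cm, then the turn, a rotation vector about the tool's x, y, z in rad. In form: [[grip, x, y, z, rx, ry, rz], ...]. A call has 1 to 20 rows; each row is the pose to reach, as a shift and turn from the pose commanded when the call began, along the tool's axes at that moment; what a row does not reach only later rows make up. A row lasts 1/10 s, in which the tool goes at most 50 mm and 8.59 degrees, less where a joint would pass 70% of its speed; a pose out of reach is approached as far as the arm can. A call with a gripper value outside its range is refused whole. The fingers move at their own pace and stop on an object; "force" is the grip in N (left out, the last holds). Time passes only in rows, so rows that repeat a pose let the fingers close. It gives the time, the measured TCP pose, the force and the opening at its end, in the units of the state.
- robot.get_obs(): the state, without advancing time (a new reading comes with each control period).
- robot.camera(name): name is "side" or "top" or "wrist"; returns the picture (400x640x3 uint8, red, green, blue); there is no depth.
- robot.camera_params(name): a dict with "fx", "fy", "cx", "cy" (pixels), "extrinsics" (4x4, takes a point from camera to world coordinates); the wrist camera has in their place "mount" (4x4, takes a point from camera to tool coordinates, whose origin is the TCP and whose axes are the tool frame's). Camera axes: x right, y down, z forward; pixel columns grow to the right and rows downward; lengths in m; the calibration is good to about 2 mm. A picture is of the moment at which its call begins: read the wrist's pose just before it. camera_params takes no time and is no camera call.
- robot.hand_in(): hands the job in, once; it reports no verdict.
The state is a dict: "time": time; "q": joint angles; "joint_velocities": joint speeds; "joint_torque": joint torques, N m; "position": TCP position; "tool_rot": TCP orientation; "ft_force": force on the tool from outside, world axes, zero at the start; "moment": the same for the moment, N m; "grip_width": finger opening in m.
Only numpy, scipy, OpenCV 4.12 (cv2) and the standard library are available. Lean on these libraries where they do the work, as an engineer would, in place of code of your own. Each camera call takes 0.05 s, during which the arm holds its last target.

## Task

The library's game table needs its dice: take the scoop from the cork mat, scoop at least four of the five dice out of the grey bin and tip them into the open white tub, then stand the scoop back upright on the mat and let go of it. Do not touch the dice with the gripper and do not leave a die anywhere but in the tub or the bin; leave the tub and everything else on the desk where it stands.

Things in the scene. Friction and masses are not known exactly. Their poses are not given: they have to be found in the camera images.
- scoop: Scoop, 120 g: open-fronted aluminium pan with a wooden handle; stands by itself on the mat. Origin: centre of the pan's flat underside; +x to the open nose, z up. Pan x -40 to +40 mm, sheet 2 mm thick: flat floor y -28 to +28 mm, then sides flaring out at 45 degrees to y +-52, z 24 mm along the whole length; back wall at x -40, 27 mm high
- scoop_grip (a point): Good grip point on the scoop handle, at x -78.6, z 68 mm in the scoop's frame. The handle is a straight bar 18 mm wide (along the scoop's y: pinch it across this), 12 mm thick, 95 mm long; its centre line rises from x -40, z 22 mm to x -101, z 95 mm, leaning back 40 degrees from vertical; this point is 60 mm up along it
- mat: Flat cork mat fixed on the desk, 160 (x) by 130 (y) by 3 mm thick, the scoop's place. Origin: centre of its underside (on the desk), z up
- bin: Grey bin fixed on the desk, with the dice. Origin: centre of its underside (on the desk); +x to its far end, z up. 203 (x) by 132 (y) mm. Floor at z 4 mm, flat for y +-31, sides then rise at 45 degrees to y +-62, z 35 mm; from x 70 mm the back slopes up at 52 degrees to z 39 mm at x 97.5. Outer walls 4 mm thick, 45 mm high, the near one (x -99.5) only 18 mm high
- bin_shelf (a point): Centre of the underside of a small fixed shelf over the bin's far end, at x 94.5, z 150 mm in the bin's frame: 75 (x) by 170 (y) mm, with two flat books on it, up to z 191 mm. It stands on two legs at x 86 to 98 mm, y 77 to 83 mm either side of the bin
- tub: Open round white tub, loose, 600 g: outside diameter 112 mm at the foot and 130 mm at the rim, 68 mm high, walls 5 mm, inner floor 6 mm above the desk. Origin: centre of its underside, z up
- die0: Ivory-coloured polished stone twenty-sided die, 18 mm across flats (23 mm across corners), 11 g, smooth and slippery (friction about 0.25). Origin: its centre. At the start it lies in the bin, on its flat floor, at x 0 to 55 mm in the bin's frame
- die1: Ivory-coloured polished stone twenty-sided die, 18 mm across flats (23 mm across corners), 11 g, smooth and slippery (friction about 0.25). Origin: its centre. At the start it lies in the bin, on its flat floor, at x 0 to 55 mm in the bin's frame
- die2: Ivory-coloured polished stone twenty-sided die, 18 mm across flats (23 mm across corners), 11 g, smooth and slippery (friction about 0.25). Origin: its centre. At the start it lies in the bin, on its flat floor, at x 0 to 55 mm in the bin's frame
- die3: Ivory-coloured polished stone twenty-sided die, 18 mm across flats (23 mm across corners), 11 g, smooth and slippery (friction about 0.25). Origin: its centre. At the start it lies in the bin, on its flat floor, at x 0 to 55 mm in the bin's frame
- die4: Ivory-coloured polished stone twenty-sided die, 18 mm across flats (23 mm across corners), 11 g, smooth and slippery (friction about 0.25). Origin: its centre. At the start it lies in the bin, on its flat floor, at x 0 to 55 mm in the bin's frame
- tin: Bystander: closed round metal tin with a lid, diameter 114 mm, 78 mm high. Origin: centre of its underside
- mug: Bystander: white mug, diameter 76 mm, 90 mm high, handle towards its +y. Origin: centre of its underside
- stapler: Bystander: black stapler, 130 (x) by 34 by 47 mm high. Origin: centre of its underside
- pawn: Bystander: wooden pawn, diameter 30 mm, 47 mm high. Origin: centre of its underside
- gamebox: Bystander: cardboard game box, 130 (x) by 190 (y) by 45 mm high. Origin: centre of its underside
- books: Bystander: stack of three books, 150 (x) by 210 (y) by 75 mm high. Origin: centre of its underside
Not all that is in view belongs to the job. Leave any orange look-alike of the scoop alone. Leave any blue or orange look-alike of the tub alone.

How it is judged:
By the outcome, as a careful person would: the job done as asked, in the order asked, and still so for the second after the job is handed in, with the robot touching nothing.
It also fails if it takes over 62 s, if anything falls off the work surface, if the arm or the gripper's body presses on something with over 40 N, if the wrist force passes 120 N, or if a joint passes its speed limit or range.

## Working session

There is one attempt and no reset: what is moved stays moved. The work goes in short steps, Python scripts to look and compute and a tool call to move; the robot and the scene stay as the last step left them, time stands still between calls to the robot, and variables do not carry over. Pictures are saved under pics/ and viewed, and the job is handed in when it is done.

Besides the shell and the picture viewer there is one more tool, called after "Call:" as name(argument=value, ...) on one line, values as JSON. carry_out: Moves the arm, as the interface text tells. Its arguments: {"type":"object","properties":{"moves":{"type":"array"},"force":{"type":"number"}},"required":["moves"]}

```bash
ls; mkdir -p pics
python3 - <<'E'
from rig import robot
import cv2, numpy as np
o=robot.get_obs(); print({k:np.round(v,4).tolist() for k,v in o.items()})
for n in ["side","top"]:
    im=robot.camera(n); cv2.imwrite(f"pics/{n}0.png",im[:,:,::-1]); p=robot.camera_params(n); print(n,p)
print(robot.camera_params("wrist"))
E
```

```text
pics
{'time': 0.0, 'q': [-1.4295, 0.5285, 1.4339, -0.0, 1.1814, -0.1785], 'joint_velocities': [0.0014, 0.0001, 0.001, -0.0011, -0.001, 0.0008], 'joint_torque': [-0.0021, -44.0047, -17.659, 0.0632, 0.0583, -0.0002], 'position': [0.1964, -0.5926, 0.2466], 'tool_rot': [-0.5727, 0.4145, -0.4135, 0.5738], 'ft_force': [-0.9316, -0.4118, -0.2414], 'moment': [-0.0273, -0.0033, -0.0292], 'grip_width': 0.087}
side {'fx': 398.85002821091075, 'fy': 398.85002821091075, 'cx': 316.38991804360086, 'cy': 194.98727894908092, 'extrinsics': array([[-0.79782608, -0.44797678,  0.40347285,  0.09167558],
       [-0.6028851 ,  0.59477841, -0.53175953,  0.58224058],
       [-0.00176102, -0.66749939, -0.74460826,  0.95069877],
       [ 0.        ,  0.        ,  0.        ,  1.        ]])}
top {'fx': 459.97017033902563, 'fy': 459.97017033902563, 'cx': 316.0162314618421, 'cy': 199.89804362336844, 'extrinsics': array([[-0.01497528, -0.99826157,  0.05700501,  0.44548286],
       [-0.99988611,  0.01484416, -0.00272292,  0.02004269],
       [ 0.00187199, -0.05703929, -0.99837018,  1.61991963],
       [ 0.        ,  0.        ,  0.        ,  1.        ]])}
{'fx': 278.9759542696433, 'fy': 278.9759542696433, 'cx': 322.2978645799936, 'cy': 200.04967643421324, 'mount': array([[ 9.99998882e-01,  8.77842914e-04, -1.21020896e-03,
        -4.50494172e-04],
       [ 1.41281650e-03, -2.90077320e-01,  9.57002170e-01,
        -1.38662992e-01],
       [ 4.89043402e-04, -9.57002810e-01, -2.90078236e-01,
         7.98869718e-02],
       [ 0.00000000e+00,  0.00000000e+00,  0.00000000e+00,
         1.00000000e+00]])}
```

View pics/side0.png

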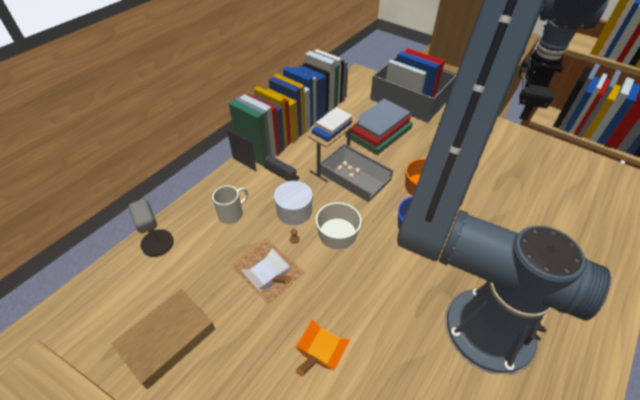

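View pics/top0.png

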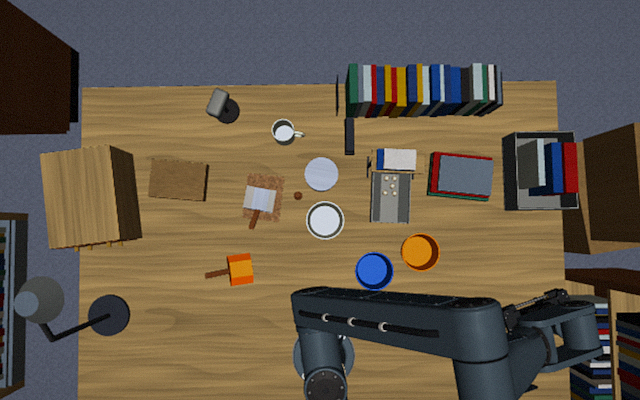

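The top view has two scoop candidates: the aluminium one on cork at (261,200), which matches, and an orange one at (240,269), which I'll leave alone. The tub candidates are open white at (325,220), which matches, lidded tin at (321,173), blue at (374,271) and orange at (419,252). The bin with the dice is at (390,195), under the shelf with books at (397,159). I'll check these in close crops.

Run:
```python
import cv2
t=cv2.imread("pics/top0.png"); s=cv2.imread("pics/side0.png")
cv2.imwrite("pics/ct.png",cv2.resize(t[140:250,230:430],None,fx=4,fy=4,interpolation=cv2.INTER_CUBIC))
cv2.imwrite("pics/cs.png",cv2.resize(s[100:310,220:420],None,fx=2.8,fy=2.8,interpolation=cv2.INTER_CUBIC))
```

```text
(no output)
```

View pics/ct.png

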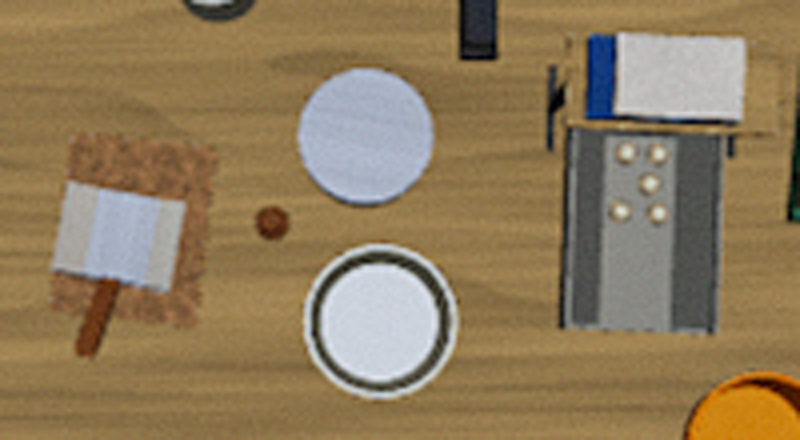

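View pics/cs.png

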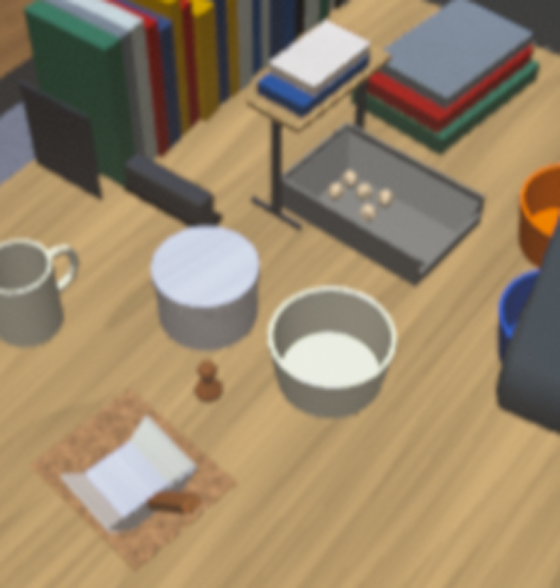

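The crops confirm it: the aluminium scoop is on cork with its handle towards the robot, the tub is open and white, and five dice sit in the bin's far half. Next I'll measure from the top view.

```bash
cat > h.py <<'E'
import numpy as np, cv2, json
from rig import robot
from scipy.spatial.transform import Rotation as Rn
def cam(name,obs=None):
    p=robot.camera_params(name)
    K=np.array([[p["fx"],0,p["cx"]],[0,p["fy"],p["cy"]],[0,0,1]])
    if name=="wrist":
        T=np.eye(4);T[:3,:3]=Rn.from_quat(obs["tool_rot"]).as_matrix();T[:3,3]=obs["position"]
        E=T@p["mount"]
    else: E=np.array(p["extrinsics"])
    return K,E
def onz(K,E,uv,z):
    uv=np.atleast_2d(np.array(uv,float)); z=np.broadcast_to(z,(len(uv),))
    d=(np.linalg.inv(K)@np.c_[uv,np.ones(len(uv))].T).T@E[:3,:3].T
    o=E[:3,3]; s=(z-o[2])/d[:,2]
    return o+d*s[:,None]
def proj(K,E,P):
    P=np.atleast_2d(P); c=(P-E[:3,3])@E[:3,:3]; q=c@K.T; return q[:,:2]/q[:,2:]
def snap(name,fn):
    o=robot.get_obs(); im=robot.camera(name)
    cv2.imwrite(f"pics/{fn}.png",im[:,:,::-1])
    json.dump({"position":list(map(float,o["position"])),"tool_rot":list(map(float,o["tool_rot"])),"q":list(map(float,o["q"]))},open(f"pics/{fn}.json","w"))
    return o,im
def load(fn): return json.load(open(f"pics/{fn}.json"))
def getcmd():
    c=json.load(open("cmd.json")); return np.array(c["p"]),Rn.from_quat(c["q"])
def setcmd(p,R): json.dump({"p":list(map(float,p)),"q":list(map(float,R.as_quat()))},open("cmd.json","w"))
def apply(row):
    p,R=getcmd(); r=np.array(row,float)
    p2=p+R.apply(r[1:4]/100) if len(r)==7 else None
    setcmd(p2,R*Rn.from_rotvec(r[4:7])); return p2
def rel(p2,R2):
    p,R=getcmd(); return np.r_[R.inv().apply(np.array(p2)-p)*100,(R.inv()*R2).as_rotvec()]
E
python3 - <<'E'
from h import *
R=Rn.from_quat(robot.get_obs()["tool_rot"]); print(R.as_matrix().round(3))
K,E=cam("top")
f=lambda c:np.array(c)/4+[229.6,139.6]
print("mat",onz(K,E,f([[72,135],[217,150],[197,327],[52,308]]),.003).round(3))
print("scoop rim",onz(K,E,f([[68,183],[187,203],[170,290],[52,272]]),.027).round(3))
print("scoop floor",onz(K,E,f([[98,188],[157,197],[146,285],[84,275]]),.005).round(3))
print("handle end",onz(K,E,f([[87,352]]),.098).round(3))
print("tub rim c",onz(K,E,f([[381,321]]),.068).round(3))
print("tin",onz(K,E,f([[366,136]]),.078).round(3),"pawn",onz(K,E,f([[272,222]]),.045).round(3))
print("bin near",onz(K,E,f([[560,328],[717,333]]),.018).round(3))
print("bin front of shelf l/r at z.045",onz(K,E,f([[567,128],[720,133]]),.045).round(3))
print("dice",onz(K,E,f([[626,153],[658,153],[651,184],[621,210],[658,213]]),.013).round(3))
print("shelf edge",onz(K,E,f([[565,124],[778,134]]),.153).round(3))
E
```

```text
[[ 0.314 -0.     0.949]
 [-0.949  0.002  0.314]
 [-0.002 -1.     0.   ]]
mat [[0.635 0.256 0.003]
 [0.62  0.128 0.003]
 [0.464 0.147 0.003]
 [0.483 0.274 0.003]]
scoop rim [[0.591 0.256 0.027]
 [0.572 0.153 0.027]
 [0.496 0.168 0.027]
 [0.513 0.27  0.027]]
scoop floor [[0.588 0.233 0.005]
 [0.579 0.181 0.005]
 [0.502 0.191 0.005]
 [0.511 0.246 0.005]]
handle end [[0.444 0.231 0.098]]
tub rim c [[ 0.466 -0.013  0.068]]
tin [[ 0.622 -0.003  0.078]] pawn [[0.553 0.079 0.045]]
bin near [[ 0.459 -0.17   0.018]
 [ 0.452 -0.306  0.018]]
bin front of shelf l/r at z.045 [[ 0.63  -0.176  0.045]
 [ 0.624 -0.308  0.045]]
dice [[ 0.611 -0.231  0.013]
 [ 0.611 -0.26   0.013]
 [ 0.583 -0.253  0.013]
 [ 0.561 -0.226  0.013]
 [ 0.558 -0.258  0.013]]
shelf edge [[ 0.621 -0.161  0.153]
 [ 0.61  -0.332  0.153]]
```

Run:
```python
from h import *
a=-1.251
x=np.array([np.cos(a),np.sin(a),0]);y=np.array([0,0,-1.]);z=np.cross(x,y)
setcmd([.197,-.593,.248],Rn.from_matrix(np.c_[x,y,z]))
def down(yaw):
    x=np.array([-np.sin(yaw),np.cos(yaw),0]);y=np.array([0,0,-1.]);return Rn.from_matrix(np.c_[x,y,np.cross(x,y)])
print(rel([.45,-.235,.25],down(-.05)).round(3))
```

```text
[-26.031  -0.2    35.272  -0.     -2.772   0.   ]
```

Call:
carry_out(moves=[[1,-26,0,35.2,0,-2.77,0],[1,-26,0,35.2,0,-2.77,0],[1,-26,0,35.2,0,-2.77,0],[1,-26,0,35.2,0,-2.77,0],[1,-26,0,35.2,0,-2.77,0],[1,-26,0,35.2,0,-2.77,0],[1,-26,0,35.2,0,-2.77,0],[1,-26,0,35.2,0,-2.77,0],[1,-26,0,35.2,0,-2.77,0],[1,-26,0,35.2,0,-2.77,0],[1,-26,0,35.2,0,-2.77,0],[1,-26,0,35.2,0,-2.77,0],[1,-26,0,35.2,0,-2.77,0],[1,-26,0,35.2,0,-2.77,0],[1,-26,0,35.2,0,-2.77,0],[1,-26,0,35.2,0,-2.77,0],[1,-26,0,35.2,0,-2.77,0],[1,-26,0,35.2,0,-2.77,0],[1,-26,0,35.2,0,-2.77,0],[1,-26,0,35.2,0,-2.77,0]])

```text
time: 2.1
position: [0.4487, -0.2356, 0.2472]
tool_rot: [-0.513, -0.487, 0.487, 0.513]
ft_force: [0.3, -0.4, -0.8]
grip_width: 0.087
```

Run:
```python
from h import *
apply([1,-26,0,35.2,0,-2.77,0])
o,im=snap("wrist","w1"); print(getcmd()[0],o["position"],o["q"])
```

```text
[ 0.44941638 -0.23552276  0.248     ] [ 0.44868359 -0.23562041  0.24721905] [-7.04373762e-01  3.69989277e-01  1.72464089e+00  5.25530777e-06
  1.04783483e+00 -2.22316777e+00]
```

View pics/w1.png

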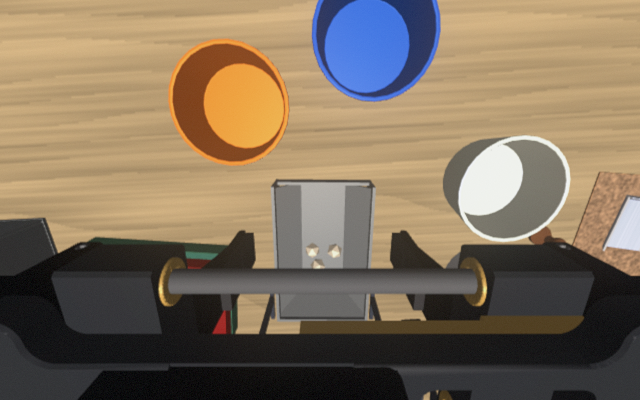

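The wrist view shows the bin's low near wall at row 182, columns 273–375, with image up pointing towards the robot. Three dice are visible near (318,252), and the white tub is at (512,188). I'll zoom in.

Run:
```python
import cv2
t=cv2.imread("pics/w1.png")
cv2.imwrite("pics/w1b.png",cv2.resize(t[170:330,250:400],None,fx=3.7,fy=3.7,interpolation=cv2.INTER_CUBIC))
cv2.imwrite("pics/w1t.png",cv2.resize(t[120:260,430:590],None,fx=4,fy=4,interpolation=cv2.INTER_CUBIC))
```

```text
(no output)
```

View pics/w1b.png

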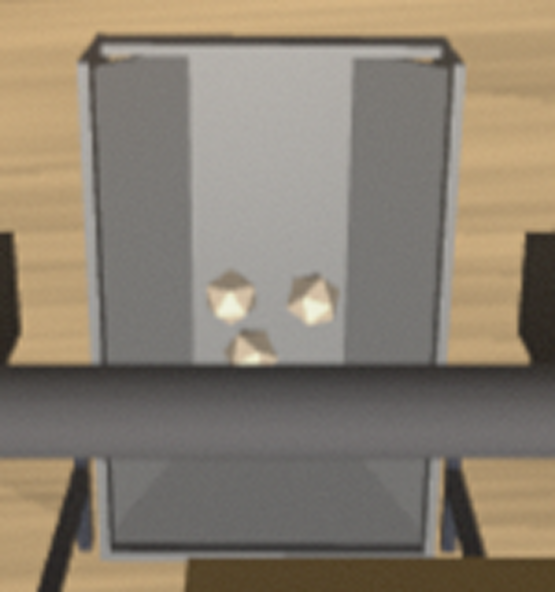

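View pics/w1t.png

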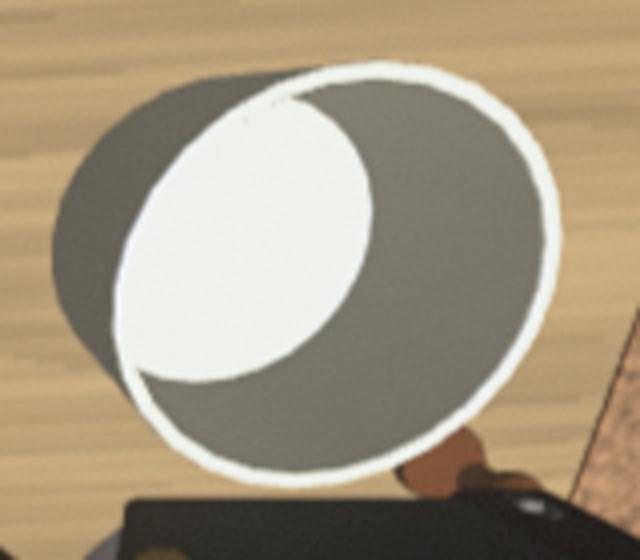

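Run:
```python
from h import *
from scipy.optimize import least_squares
o=load("w1");K,E=cam("wrist",o)
f=lambda c:np.array(c)/3.7+[249.6,169.6]
# model pts in bin frame ; image x right = world -y?? check: tub (y~0) at right -> right=+y
px=f([[78,62],[464,62],[103,555],[433,555],[98,38],[446,38]])
M=np.array([[-.1015,-.066,.045],[-.1015,.066,.045],[.1015,-.066,.045],[.1015,.066,.045],[-.1015,-.066,.018],[-.1015,.066,.018]])
lines=[(f([189,57]),-.031),(f([193,363]),-.031),(f([352,57]),.031),(f([345,363]),.031)]
def T(p,P): c,s=np.cos(p[2]),np.sin(p[2]); return np.c_[p[0]+c*P[:,0]-s*P[:,1],p[1]+s*P[:,0]+c*P[:,1],P[:,2]]
def res(p):
    r=(proj(K,E,T(p,M))-px).ravel()/700
    W=onz(K,E,[l[0] for l in lines],.004)
    yb=-(W[:,0]-p[0])*np.sin(p[2])+(W[:,1]-p[1])*np.cos(p[2])
    return np.r_[r,yb-[l[1] for l in lines]]
s=least_squares(res,[.557,-.243,-.05],loss="soft_l1",f_scale=.003);p=s.x;print(p.round(4),(res(p)*1000).round(1))
D=onz(K,E,f([[232,298],[314,299],[252,350]]),.013)
c,sn=np.cos(p[2]),np.sin(p[2])
for d in D: x,y=d[0]-p[0],d[1]-p[1]; print("die bin",round(1000*(c*x+sn*y),1),round(1000*(-sn*x+c*y),1))
# tub: rim ellipse outer fit
q=np.array([[378,62],[475,84],[537,145],[562,235],[545,320],[480,412],[400,465],[300,487],[215,465],[150,405],[114,320],[120,250],[160,170],[240,98],[310,70]])/4+[429.6,119.6]
W=onz(K,E,q,.068); A=np.c_[2*W[:,:2],np.ones(len(W))];b=(W[:,:2]**2).sum(1);sol=np.linalg.lstsq(A,b,rcond=None)[0]
print("tub",sol[:2].round(4),"r",np.sqrt(sol[2]+sol[:2]@sol[:2]).round(4))
```

```text
[ 0.554  -0.2397 -0.0559] [-0.5 -1.6  0.5 -1.  -0.4  0.4  0.7  0.7 -3.2  0.8  2.2  1.4 -0.  -0.7
 -0.   0.7]
die bin 4.7 -15.0
die bin 5.0 17.8
die bin 28.0 -7.0
tub [ 0.465  -0.0094] r 0.0649
```

```bash
cat >> h.py <<'E'
def down(yaw,pitch=0.):
    "pitch>0: nose up (tool tips: fingers point forward)"
    x=np.array([-np.sin(yaw),np.cos(yaw),0]);y=np.array([0,0,-1.]);R=Rn.from_matrix(np.c_[x,y,np.cross(x,y)])
    return Rn.from_rotvec(-pitch*x)*R
E
python3 - <<'E'
from h import *
print(rel([.44,.23,.25],down(-.185)).round(3))
E
```

```text
[46.441 -0.2    3.351  0.     0.133  0.   ]
```

Call:
carry_out(moves=[[1,46.4,-0.2,3.4,0,0.133,0],[1,46.4,-0.2,3.4,0,0.133,0],[1,46.4,-0.2,3.4,0,0.133,0],[1,46.4,-0.2,3.4,0,0.133,0],[1,46.4,-0.2,3.4,0,0.133,0],[1,46.4,-0.2,3.4,0,0.133,0],[1,46.4,-0.2,3.4,0,0.133,0],[1,46.4,-0.2,3.4,0,0.133,0],[1,46.4,-0.2,3.4,0,0.133,0],[1,46.4,-0.2,3.4,0,0.133,0],[1,46.4,-0.2,3.4,0,0.133,0],[1,46.4,-0.2,3.4,0,0.133,0]])

```text
time: 3.35
position: [0.4386, 0.2291, 0.2493]
tool_rot: [0.544, 0.451, -0.452, -0.544]
ft_force: [0.3, 0.2, -1.2]
grip_width: 0.0868
```

Run:
```python
from h import *
apply([1,46.4,-.2,3.4,0,.133,0])
o,im=snap("wrist","w2"); print(getcmd()[0],o["position"],o["q"].round(3),Rn.from_quat(o["tool_rot"]).as_matrix().round(3))
```

```text
[0.43948472 0.22961524 0.25      ] [0.43861992 0.22912061 0.24928651] [ 2.550e-01  3.510e-01  1.750e+00 -1.000e-03  1.041e+00 -1.130e+00] [[ 0.183 -0.001 -0.983]
 [ 0.983 -0.001  0.183]
 [-0.001 -1.     0.001]]
```

View pics/w2.png

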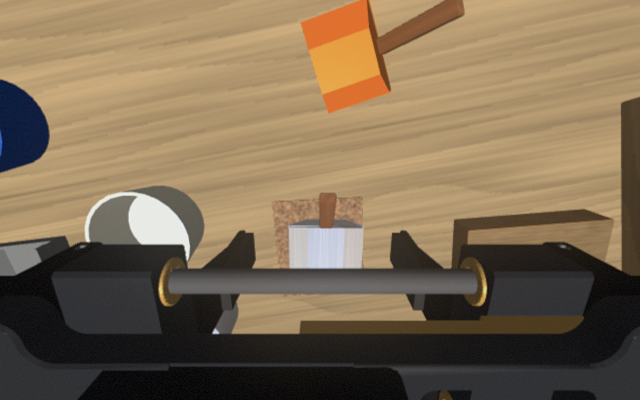

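Run:
```python
import cv2
t=cv2.imread("pics/w2.png")
cv2.imwrite("pics/w2b.png",cv2.resize(t[180:300,260:380],None,fx=5,fy=5,interpolation=cv2.INTER_CUBIC))
```

```text
(no output)
```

View pics/w2b.png

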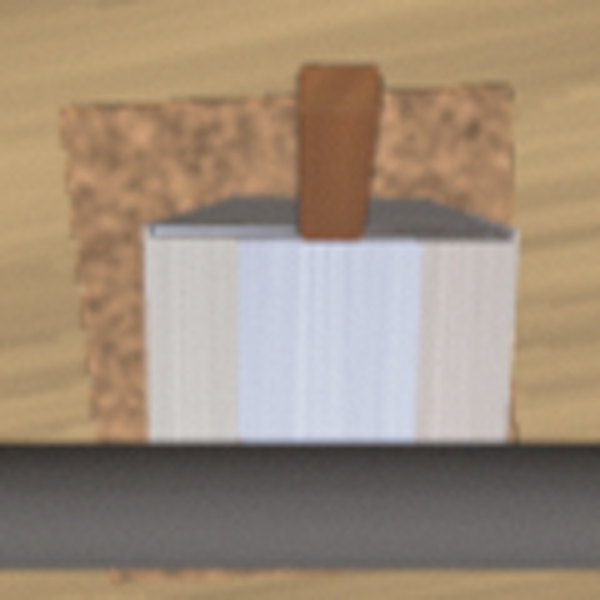

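Run:
```python
from h import *
from scipy.optimize import least_squares
o=load("w2");K,E=cam("wrist",o)
f=lambda c:np.array(c,float)/5+[259.6,179.6]
px=f([[145,228],[518,234]]); M=np.array([[-.04,-.052,.027],[-.04,.052,.027]])
L=[([147,440],-.052,.027),([507,440],.052,.027),([238,240],-.028,.005),([243,440],-.028,.005),([420,240],.028,.005),([415,440],.028,.005),([341,75],0,.097),([333,230],0,.035)]
def T(p,P): c,s=np.cos(p[2]),np.sin(p[2]); return np.c_[p[0]+c*P[:,0]-s*P[:,1],p[1]+s*P[:,0]+c*P[:,1],P[:,2]]
W=onz(K,E,f([l[0] for l in L]),np.array([l[2] for l in L]))
def res(p):
    r=(proj(K,E,T(p,M))-px).ravel()/750
    yb=-(W[:,0]-p[0])*np.sin(p[2])+(W[:,1]-p[1])*np.cos(p[2])
    return np.r_[r,yb-[l[1] for l in L]]
s=least_squares(res,[.543,.212,-.185],loss="soft_l1",f_scale=.002);p=s.x;print(p.round(4),(res(p)*1000).round(1))
g=T(p,np.array([[-.0786,0,.071],[-.101,0,.098],[-.1055,0,.094]]));print(g.round(4),proj(K,E,g)*5-np.array([259.6,179.6])*5)
m=onz(K,E,f([[62,108],[512,88]]),.003);print("mat near corners",m.round(4))
```

```text
[ 0.5442  0.2148 -0.1966] [-0.1  0.2  0.2 -0.2 -0.8  0.2  0.8  2.1 -1.4 -0.7  0.   0.2]
[[0.4671 0.2302 0.071 ]
 [0.4451 0.2346 0.098 ]
 [0.4407 0.2354 0.094 ]] [[336.73508979 150.57650986]
 [340.57586912  92.85609809]
 [340.60274416  67.93207343]]
mat near corners [[0.4628 0.1515 0.003 ]
 [0.4806 0.2801 0.003 ]]
```

Run:
```python
from h import *
for z in (.2,.0777): print(rel([.468,.2307,z],down(-.1966)).round(3))
```

```text
[ 0.631  5.    -2.783  0.     0.012  0.   ]
[ 6.310e-01  1.723e+01 -2.783e+00  0.000e+00  1.200e-02  0.000e+00]
```

Call:
carry_out(moves=[[1,0.6,5,-2.8,0,0.012,0],[1,0.6,5,-2.8,0,0.012,0],[1,0.6,9,-2.8,0,0.012,0],[1,0.6,13,-2.8,0,0.012,0],[1,0.6,16,-2.8,0,0.012,0],[1,0.6,17.2,-2.8,0,0.012,0],[1,0.6,17.2,-2.8,0,0.012,0],[1,0.6,17.2,-2.8,0,0.012,0]])

```text
time: 4.2
position: [0.4685, 0.2298, 0.0787]
tool_rot: [0.547, 0.449, -0.448, -0.547]
ft_force: [0.4, 0.6, 0.1]
grip_width: 0.0867
```

Run:
```python
from h import *
apply([1,.6,17.2,-2.8,0,.012,0])
o,im=snap("wrist","w3"); print(getcmd()[0],o["position"],o["ft_force"],o["q"].round(3))
snap("side","s3")
s=cv2.imread("pics/s3.png");cv2.imwrite("pics/s3b.png",cv2.resize(s[180:330,190:370],None,fx=4,fy=4))
```

```text
[0.46811047 0.23036818 0.078     ] [0.46847203 0.22978911 0.0787059 ] [0.41537627 0.56312585 0.08425158] [ 0.242  0.659  1.824 -0.     0.656 -1.131]
```

View pics/w3.png

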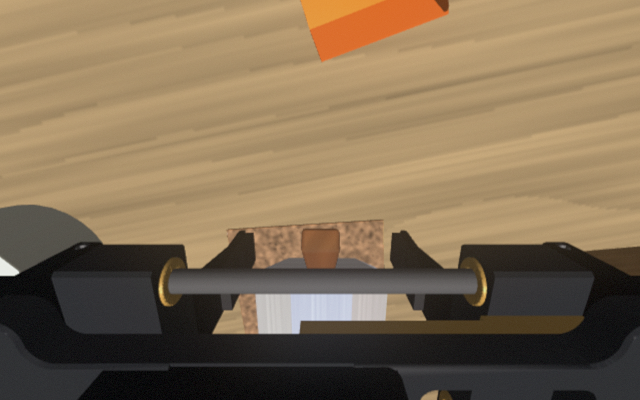

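View pics/s3b.png

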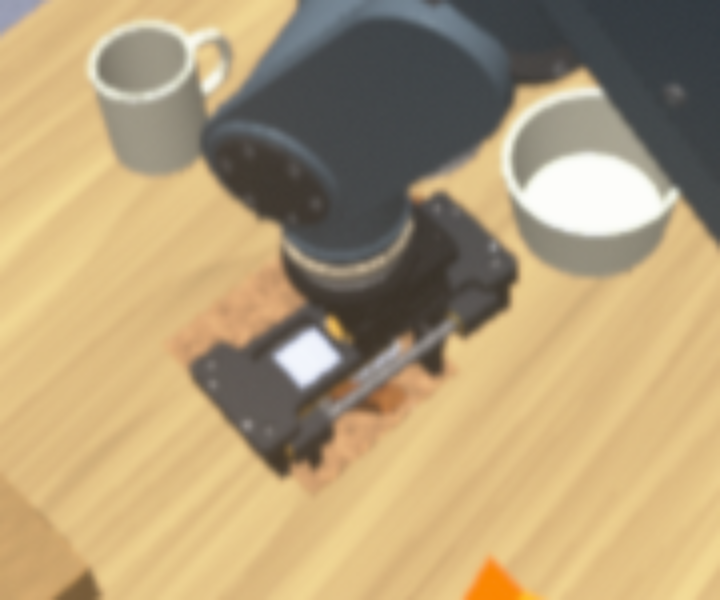

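The wrist view shows the handle centred between the fingers, at column 320 between fingers at 238 and 407. Closing.

Call:
carry_out(moves=[[0,0,0,0,0,0,0],[0,0,0,0,0,0,0],[0,0,0,0,0,0,0],[0,0,0,0,0,0,0],[0,0,0,0,0,0,0],[0,0,0,0,0,0,0],[0,0,0,0,0,0,0],[0,0,0,0,0,0,0]], force=55)

```text
time: 5.1
position: [0.4676, 0.2301, 0.0775]
tool_rot: [-0.547, -0.448, 0.449, 0.547]
ft_force: [1.0, 0.4, 0.1]
grip_width: 0.0309
```

Call:
carry_out(moves=[[0,0,0,0,0,0,0],[0,0,0,0,0,0,0],[0,0,0,0,0,0,0],[0,0,0,0,0,0,0],[0,0,0,0,0,0,0],[0,0,0,0,0,0,0]])

```text
time: 5.7
position: [0.4676, 0.2301, 0.0775]
tool_rot: [-0.547, -0.448, 0.448, 0.547]
ft_force: [0.4, -0.3, 0.3]
grip_width: 0.0176
```

Run:
```python
from h import *
from scipy.optimize import least_squares
o=robot.get_obs(); 
D=[((.5285,1.4339,1.1814),(.1964,-.5926,.2466)),((.36999,1.72464,1.04783),(.44868,-.23562,.24722)),
((load("w2")["q"][1],load("w2")["q"][2],load("w2")["q"][4]),load("w2")["position"]),
((o["q"][1],o["q"][2],o["q"][4]),o["position"])]
def f(p):
    a1,L2,L3,c,off=p;r=[]
    for (q2,q3,q5),P in D:
        rr=np.sqrt(P[0]**2+P[1]**2-off**2)
        r+=[a1+L2*np.sin(q2)+L3*np.sin(q2+q3)-rr, c+L2*np.cos(q2)+L3*np.cos(q2+q3)-P[2]]
    return r
s=least_squares(f,[0,.4,.4,.1,.111],x_scale=.1); print(s.x.round(4),np.round(s.fun*1000,2),s.cost, o["q"].round(4), np.linalg.svd(s.jac)[1])
```

```text
[ 0.0123  0.4706  0.38   -0.0023  0.    ] [-23.5   12.51   4.71  -0.79   7.17  -1.86  11.62  -9.86] 0.0005092766639188881 [ 0.2426  0.6615  1.8255 -0.      0.6548 -1.1314] [2.89652519e+00 2.73903961e+00 2.76421684e-01 1.77186114e-01
 4.88206978e-07]
```

```bash
cat > kin.py <<'E'
from h import *
from scipy.optimize import least_squares
def data():
    o=robot.get_obs()
    D=[((.5285,1.4339,1.1814),(.1964,-.5926,.2466)),((.36999,1.72464,1.04783),(.44868,-.23562,.24722))]
    for n in ("w2","w3"):
        l=load(n);D.append(((l["q"][1],l["q"][2],l["q"][4]),l["position"]))
    D.append(((o["q"][1],o["q"][2],o["q"][4]),o["position"]));return D
E
python3 - <<'E'
from kin import *
D=data(); print(D)
for off in (.1106,):
  for mode in (0,1):
    def f(p):
        a1,L2,L3,c,b=p;r=[]
        for (q2,q3,q5),P in D:
            rr=np.sqrt(P[0]**2+P[1]**2-off**2); t=q2+q3
            if mode==0: A=L2*np.sin(q2)+L3*np.sin(t)+b*np.cos(t); B=L2*np.cos(q2)+L3*np.cos(t)-b*np.sin(t)
            else: A=L2*np.sin(q2)+L3*np.sin(t); B=L2*np.cos(q2)+L3*np.cos(t)
            if mode==1: pass
            r+=[a1+A-rr,c+B-P[2]]
        return r
    s=least_squares(f,[0,.45,.4,.0,0]); print(mode,s.x.round(4),np.round(s.fun*1000,2))
E
```

```text
[((0.5285, 1.4339, 1.1814), (0.1964, -0.5926, 0.2466)), ((0.36999, 1.72464, 1.04783), (0.44868, -0.23562, 0.24722)), ((0.3512926645678433, 1.7497820413445715, 1.0414105102007805), [0.4386199234493948, 0.2291206112641076, 0.2492865116848598]), ((0.6594527655152636, 1.8244699903191923, 0.6560387005057222), [0.4684720276148229, 0.22978911337973656, 0.07870589967148174]), ((np.float64(0.6614689868590949), np.float64(1.8254538529835835), np.float64(0.6547816690262833)), array([0.46758391, 0.23006253, 0.07753251]))]
0 [ 2.000e-04  5.871e-01  3.907e-01 -7.300e-03  1.125e-01] [ 0.   -0.   -0.03  0.    0.03 -0.   -0.25 -0.    0.25 -0.  ]
1 [0.0102 0.4488 0.3785 0.0176 0.    ] [-28.1   14.13   5.64  -0.49   8.79  -1.71   6.58  -5.93   7.09  -6.  ]
```

```bash
cat >> h.py <<'E'
BIN=np.array([.554,-.2397,-.056])
LOC=np.array([-.1181,.0745]) # TCP rel. to nose bottom (x,z) in scoop frame
def tcp(nose_xyz,yaw,pitch):
    c,s=np.cos(pitch),np.sin(pitch); dx=LOC[0]*c-LOC[1]*s; dz=LOC[0]*s+LOC[1]*c
    n=np.array(nose_xyz,float); return n+[dx*np.cos(yaw),dx*np.sin(yaw),dz],down(yaw,pitch)
def binpt(x,y,z):
    c,s=np.cos(BIN[2]),np.sin(BIN[2]);return np.array([BIN[0]+c*x-s*y,BIN[1]+s*x+c*y,z])
E
python3 - <<'E'
from h import *
print(rel(*tcp(binpt(-.014,0,.13),BIN[2],0)).round(3), tcp(binpt(-.014,0,.13),BIN[2],0)[0])
E
```

```text
[-46.274 -12.65   -4.535   0.     -0.141   0.   ] [ 0.42210708 -0.23230627  0.2045    ]
```

Call:
carry_out(moves=[[0,0,-1,0,0,0,0],[0,0,-4,0,0,0,0],[0,0,-8,0,0,0,0],[0,0,-12,0,0,0,0],[0,0,-12,0,0,0,0]])

```text
time: 6.2
position: [0.471, 0.2311, 0.2032]
tool_rot: [0.548, 0.452, -0.445, -0.545]
ft_force: [0.4, -0.8, -1.5]
grip_width: 0.0174
```

Call:
carry_out(moves=[[0,-2,0,-0.2,0,-0.01,0],[0,-6,0,-0.6,0,-0.02,0],[0,-10.5,-0.1,-1,0,-0.03,0],[0,-15,-0.2,-1.5,0,-0.045,0],[0,-19.5,-0.3,-1.9,0,-0.06,0],[0,-24,-0.4,-2.3,0,-0.075,0],[0,-28.5,-0.5,-2.8,0,-0.09,0],[0,-33,-0.6,-3.2,0,-0.1,0],[0,-37.5,-0.6,-3.7,0,-0.115,0],[0,-42,-0.6,-4.1,0,-0.13,0],[0,-45,-0.6,-4.4,0,-0.141,0],[0,-46.3,-0.6,-4.5,0,-0.141,0],[0,-46.3,-0.6,-4.5,0,-0.141,0]])

```text
time: 7.5
position: [0.4209, -0.2339, 0.2032]
tool_rot: [-0.514, -0.485, 0.485, 0.515]
ft_force: [0.3, 0.4, -1.4]
grip_width: 0.0176
```

Run:
```python
from h import *
apply([0,0,-12,0,0,0,0]);apply([0,-46.3,-.6,-4.5,0,-.141,0])
o,im=snap("wrist","w4"); print(getcmd()[0],o["position"],o["q"].round(3),getcmd()[1].as_quat().round(3),o["tool_rot"].round(3))
t=cv2.imread("pics/w4.png");cv2.imwrite("pics/w4b.png",cv2.resize(t[150:350,220:420],None,fx=3,fy=3,interpolation=cv2.INTER_CUBIC))
snap("side","s4");s=cv2.imread("pics/s4.png");cv2.imwrite("pics/s4b.png",cv2.resize(s[80:280,260:460],None,fx=3,fy=3))
```

```text
[ 0.42171218 -0.23249378  0.204     ] [ 0.42087184 -0.23394905  0.20320824] [-0.74   0.403  1.832  0.     0.907 -2.252] [ 0.514  0.486 -0.486 -0.514] [-0.514 -0.485  0.485  0.515]
```

View pics/w4b.png

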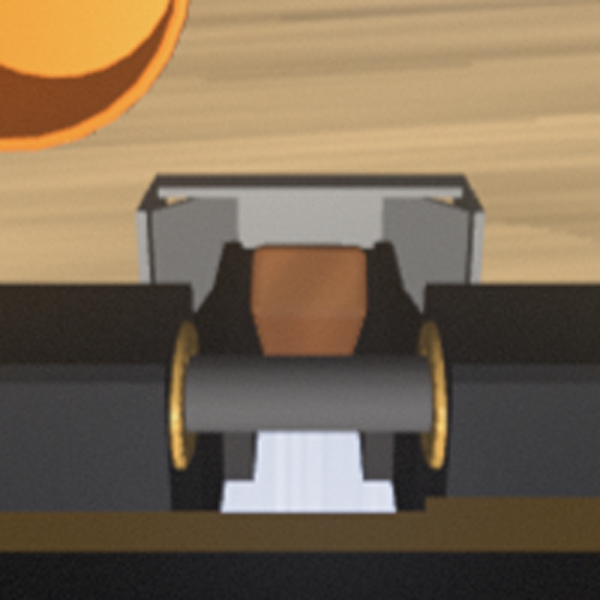

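View pics/s4b.png

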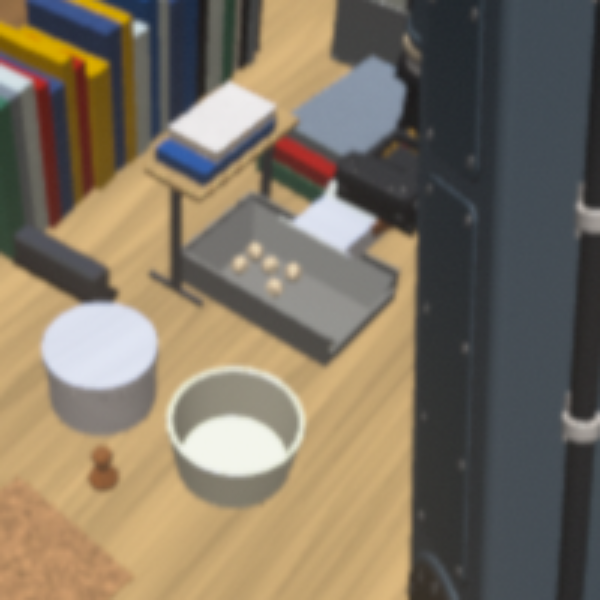

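The scoop is held level and the bin ahead is symmetric about the handle. The bin corners are at crop columns 157 and 466, and the handle's centre is at 309. I'll check the lateral offset numerically.

Run:
```python
from h import *
o=load("w4");K,E=cam("wrist",o)
f=lambda c:np.array(c,float)/3+[219.67,149.67]
for a,b,z in (((157,177),(466,177),.018),((138,210),(484,210),.045),((238,240),(383,240),.004)):
    W=onz(K,E,f([a,b]),z); 
    print(z,W.round(4).tolist(), "width",np.linalg.norm(W[0]-W[1]).round(4))
    m=W.mean(0); c,s=np.cos(-.056),np.sin(-.056); x,y=m[:2]-BIN[:2]; print(" bin-frame mid", (c*x+s*y).round(4),(-s*x+c*y).round(4))
# scoop lateral axis vs measured tcp
R=Rn.from_quat(o["tool_rot"]).as_matrix();print(R.round(3)); x,y=np.array(o["position"][:2])-BIN[:2];print("tcp lateral",-s*x+c*y)
g=f([[309,248]]);print("handle end in tool frame",(R.T@(onz(K,E,g,.203+.024)[0]-o["position"])).round(4))
```

```text
0.018 [[0.4463, -0.2961, 0.018], [0.4537, -0.1702, 0.018]] width 0.1261
 bin-frame mid -0.1042 0.0007
0.045 [[0.4502, -0.2992, 0.045], [0.4579, -0.1684, 0.045]] width 0.131
 bin-frame mid -0.1002 0.0003
0.004 [[0.4817, -0.267, 0.004], [0.4854, -0.2039, 0.004]] width 0.0632
 bin-frame mid -0.0706 0.0003
[[ 0.059 -0.    -0.998]
 [ 0.998  0.     0.059]
 [ 0.    -1.     0.   ]]
tcp lateral -0.0017093445026143059
handle end in tool frame [ 0.0008 -0.0238  0.0303]
```

Call:
carry_out(moves=[[0,0,0,-1,-0.1,0,0],[0,0,0,-3,-0.22,0,0],[0,0,0,-3,-0.35,0,0],[0,0,0,-3,-0.35,0,0]])

```text
time: 8.0
position: [0.449, -0.2306, 0.2025]
tool_rot: [0.594, 0.564, -0.393, -0.419]
ft_force: [-1.5, 0.4, -1.1]
grip_width: 0.0172
```

Run:
```python
from h import *
apply([0,0,0,-3,-.35,0,0])
o=robot.get_obs();json.dump({k:np.array(o[k]).tolist() for k in("q","position","tool_rot")},open("pics/t1.json","w"))
print(getcmd()[0],o["position"],o["q"].round(3),(getcmd()[1].inv()*Rn.from_quat(o["tool_rot"])).as_rotvec().round(3))
# FK model fit: R=Rz(q1)*Ry(q2+q3)*Rz(q4)*Ry(q5)*Rz(-q6)?
D=[]
for n in("w1","w2","w3","w4","t1"): D.append(load(n))
ez=lambda a:Rn.from_rotvec([0,0,a]);ey=lambda a:Rn.from_rotvec([0,a,0])
for s4 in(1,-1):
  for s6 in (1,-1):
    l=[ (ez(d["q"][0])*ey(d["q"][1]+d["q"][2])*ez(s4*d["q"][3])*ey(d["q"][4])*ez(s6*d["q"][5])).inv()*Rn.from_quat(d["tool_rot"]) for d in D]
    print(s4,s6,[ (l[0].inv()*x).magnitude().round(3) for x in l], l[0].as_matrix().round(2).tolist())
```

```text
[ 0.45166549 -0.2341668   0.204     ] [ 0.44898838 -0.23057439  0.20249748] [-0.837  0.363  1.993  0.455  0.586 -2.709] [ 0.003  0.001 -0.005]Traceback (most recent call last):
  File "<stdin>", line 12, in <module>
AttributeError: 'float' object has no attribute 'round'
```

```bash
cat > kin.py <<'E'
from h import *
from scipy.optimize import least_squares
ez=lambda a:Rn.from_rotvec([0,0,a]);ey=lambda a:Rn.from_rotvec([0,a,0])
def fk(q,P,s4=1,s6=1):
    L2,L3,b,d1,d6,o1,o2=P
    R1=ez(q[0]);R3=R1*ey(q[1]+q[2]);R4=R3*ez(s4*q[3]);R5=R4*ey(q[4]);R6=R5*ez(s6*q[5])
    p=R1.apply([0,o1,d1])+(R1*ey(q[1])).apply([0,0,L2])+R3.apply([b,0,L3])+R4.apply([0,o2,0])+R6.apply([0,0,d6])
    return p,R6
E
python3 - <<'E'
from kin import *
D=[load(n) for n in("w1","w2","w3","w4","t1")]
best=None
for s4 in(1,-1):
  for s6 in (1,-1):
    l=[ fk(d["q"],[0]*7,s4,s6)[1].inv()*Rn.from_quat(d["tool_rot"]) for d in D]
    print(s4,s6,np.round([ (l[0].inv()*x).magnitude() for x in l],3), l[0].as_matrix().round(2).tolist())
    f=lambda P:np.r_[np.concatenate([(fk(d["q"],P,s4,s6)[0]-d["position"]) for d in D]),(P[6])*1e-3,(P[3]-.2)*1e-3]
    r=least_squares(f,[.587,.39,.11,.2,.2,.11,0]);print(r.x.round(4),r.fun.round(4),r.cost)
E
```

```text
1 1 [0. 0. 0. 0. 0.] [[-1.0, -0.0, 0.0], [0.0, -0.0, 1.0], [-0.0, 1.0, 0.0]]
[0.588  0.3917 0.1141 0.2742 0.2805 0.111  0.    ] [-0.      0.     -0.     -0.      0.     -0.      0.      0.     -0.
  0.      0.     -0.     -0.     -0.      0.      0.      0.0001] 2.752746428236148e-09
1 -1 [0.    2.185 2.184 0.058 0.971] [[0.26, 0.0, -0.96], [-0.96, -0.0, -0.26], [-0.0, 1.0, 0.0]]
[0.588  0.3917 0.1141 0.2742 0.2805 0.111  0.    ] [-0.      0.     -0.     -0.      0.     -0.      0.      0.     -0.
  0.      0.     -0.     -0.     -0.      0.      0.      0.0001] 2.7527464282512195e-09
-1 1 [0.    0.001 0.    0.    0.91 ] [[-1.0, -0.0, -0.0], [-0.0, -0.0, 1.0], [-0.0, 1.0, 0.0]]
[ 0.3141  0.364  -0.1167 -0.1438 -0.1842  0.304  -0.1922] [-0.005   0.0052  0.0051 -0.0012  0.0005  0.0026 -0.0029  0.0001 -0.0067
  0.0103 -0.0084 -0.0064 -0.0053  0.0013  0.0055 -0.0002 -0.0003] 0.0002093866908907103
-1 -1 [0.    2.185 2.184 0.058 0.528] [[0.26, 0.0, -0.96], [-0.96, -0.0, -0.26], [-0.0, 1.0, 0.0]]
[ 0.3141  0.364  -0.1167 -0.1438 -0.1842  0.304  -0.1922] [-0.005   0.0052  0.0051 -0.0012  0.0005  0.0026 -0.0029  0.0001 -0.0067
  0.0103 -0.0084 -0.0064 -0.0053  0.0013  0.0055 -0.0002 -0.0003] 0.0002093866908907208
```

```bash
cat >> kin.py <<'E'
PK=[.588,.3917,.1141,.2742,.2805,.111,0]
C=Rn.from_matrix(np.array([[-1,0,0],[0,0,1],[0,1,0.]]))
LO=np.array([-3.08,-.75,.22,-1.43,0,-2.85]);HI=np.array([3.08,2.2,2.44,4.57,2.65,2.85])
def ik(p,R,q0):
    def f(q):
        a,Ra=fk(q,PK); return np.r_[(a-p)*5,((Ra*C).inv()*R).as_rotvec()]
    r=least_squares(f,np.clip(q0,LO+1e-3,HI-1e-3),bounds=(LO,HI),xtol=1e-12,ftol=1e-12); return r.x,np.linalg.norm(r.fun)
E
python3 - <<'E'
from kin import *
q=np.array(robot.get_obs()["q"])
def show(t,nose,yaw,pitch):
    global q
    p,R=tcp(nose,yaw,np.radians(pitch)); q2,e=ik(p,R,q); q=q2
    print(t,p.round(3),q.round(2),"err",round(float(e),4), "" if e<1e-3 else "XXX")
Y=BIN[2]
for x,z,th in((-.014,.006,-8),(.02,.0045,-3),(.069,.0045,-3),(.071,.0065,3),(.075,.012,9),(.08,.018,14),(.086,.026,20),(.09,.032,25),(.093,.036,28),(.06,.06,28),(.03,.1,28),(.0,.14,28)):
    show("bin %s %s"%(x,th),binpt(x,0,z),Y,th)
q0=q.copy()
for dy in (0,.1,.2,.3):
    q=q0.copy()
    for y in (-.18,-.1,-.0094):
        show("tr",[.50,y,.14],Y+dy*(y+.24)/.23,28)
    for th in (28,15,0,-15,-30,-45,-55): show("pour%s"%dy,[.45,-.0094,.08],Y+dy,th)
E
```

```text
bin -0.014 -8 [ 0.434 -0.233  0.096] [-0.67  0.64  1.8  -0.11  0.82 -2.11] err 0.0 
bin 0.02 -3 [ 0.46  -0.234  0.085] [-0.67  0.65  1.8  -0.05  0.73 -2.15] err 0.0 
bin 0.069 -3 [ 0.509 -0.237  0.085] [-0.62  0.69  1.68 -0.04  0.81 -2.11] err 0.0 
bin 0.071 3 [ 0.503 -0.237  0.075] [-0.66  0.68  1.77  0.05  0.64 -2.21] err 0.0 
bin 0.075 9 [ 0.501 -0.237  0.067] [-0.69  0.68  1.85  0.2   0.49 -2.38] err 0.0 
bin 0.08 14 [ 0.501 -0.237  0.062] [-0.72  0.69  1.91  0.41  0.38 -2.61] err 0.0 
bin 0.086 20 [ 0.504 -0.237  0.056] [-0.73  0.7   1.94  0.66  0.31 -2.85] err 0.0425 XXX
bin 0.09 25 [ 0.506 -0.237  0.05 ] [-0.72  0.71  1.94  0.68  0.28 -2.85] err 0.1267 XXX
bin 0.093 28 [ 0.508 -0.237  0.046] [-0.72  0.72  1.94  0.7   0.27 -2.85] err 0.1759 XXX
bin 0.06 28 [ 0.475 -0.235  0.07 ] [-0.76  0.65  2.    0.66  0.29 -2.85] err 0.1871 XXX
bin 0.03 28 [ 0.445 -0.234  0.11 ] [-0.81  0.54  2.06  0.63  0.34 -2.85] err 0.177 XXX
bin 0.0 28 [ 0.415 -0.232  0.15 ] [-0.87  0.43  2.1   0.58  0.4  -2.85] err 0.1645 XXX
tr [ 0.361 -0.172  0.15 ] [-0.84  0.36  2.26  0.59  0.32 -2.85] err 0.2052 XX
[... 2387 characters left out ...]
118  0.15 ] [-0.72  0.34  2.28  0.54  0.33 -2.85] err 0.2353 XXX
tr [ 0.365 -0.043  0.15 ] [-0.53  0.33  2.32  0.59  0.29 -2.85] err 0.2247 XXX
pour0.3 [ 0.315 -0.043  0.09 ] [-0.52  0.48  2.4   0.56  0.13 -2.85] err 0.3604 XXX
pour0.3 [ 0.321 -0.042  0.121] [-0.57  0.42  2.39  0.5   0.23 -2.85] err 0.1032 XXX
pour0.3 [ 0.335 -0.038  0.154] [-0.45  0.35  2.22  0.    0.57 -2.26] err 0.0 
pour0.3 [ 0.358 -0.032  0.183] [-0.3   0.4   1.99 -0.16  0.99 -2.01] err 0.0 
pour0.3 [ 0.387 -0.025  0.204] [-0.2   0.51  1.77 -0.22  1.35 -1.91] err 0.0 
pour0.3 [ 0.42  -0.017  0.216] [-0.13  0.65  1.56 -0.26  1.67 -1.87] err 0.0 
pour0.3 [ 0.443 -0.011  0.219] [-0.1   0.76  1.43 -0.29  1.87 -1.86] err 0.0
```

```bash
cat > chk.py <<'E'
from kin import *
G=np.array([-.1186,.068]) # grasp rel nose bottom
def tcp2(nose,yaw,pitch,lean,flip):
    c,s=np.cos(pitch),np.sin(pitch); dx=G[0]*c-G[1]*s; dz=G[0]*s+G[1]*c
    R=down(yaw,pitch-lean)
    if flip: R=R*Rn.from_rotvec([0,np.pi,0])
    g=np.array(nose,float)+[dx*np.cos(yaw),dx*np.sin(yaw),dz]
    return g-R.apply([0,.006,0]),R
def run(lean,flip,q,dy=0,v=1):
    lean=np.radians(lean);bad=0
    def show(t,nose,yaw,pitch):
        nonlocal q,bad
        p,R=tcp2(nose,yaw,np.radians(pitch),lean,flip)
        best=None
        for q0 in (q,):
            q2,e=ik(p,R,q0)
        m=np.minimum(q2-LO,HI-q2).min(); 
        if v: print(t,p.round(3),q2.round(2),"" if e<1e-3 else "XXX %.3f"%e, "dq",np.abs(q2-q).max().round(2))
        bad+=e>1e-3; q=q2
    Y=BIN[2]
    for x,z,th in((-.014,.006,-8),(.02,.0045,-3),(.069,.0045,-3),(.071,.0065,3),(.075,.012,9),(.08,.018,14),(.086,.026,20),(.09,.032,25),(.06,.06,25),(.04,.1,25)):
        show("bin %s %s"%(x,th),binpt(x,0,z),Y,th)
    for y,xx in ((-.18,.56),(-.1,.55),(-.0094,.54)): show("tr",[xx,y,.16],Y+dy*(y+.24)/.23,25)
    for i,th in enumerate((20,15,10,0,-10,-20,-30,-45,-55)): show("pour",[.45+max(0,.03*(2-i)),-.0094,.08+max(0,.03*(2-i))],Y+dy,th)
    return bad
E
python3 - <<'E'
from chk import *
q=load("w4")["q"]; qf=np.array(q); qf[5]+=np.pi
print("A");run(20,False,np.array(q))
print("B");run(0,True,qf)
print("C");run(10,True,qf)
E
```

```text
A
bin -0.014 -8 [ 0.435 -0.233  0.095] [-0.58  0.76  1.59 -0.25  1.23 -1.96]  dq 0.36
bin 0.02 -3 [ 0.462 -0.235  0.084] [-0.58  0.77  1.57 -0.21  1.16 -1.97]  dq 0.07
bin 0.069 -3 [ 0.511 -0.237  0.084] [-0.54  0.81  1.45 -0.19  1.25 -1.96]  dq 0.13
bin 0.071 3 [ 0.505 -0.237  0.074] [-0.57  0.78  1.53 -0.16  1.09 -1.99]  dq 0.16
bin 0.075 9 [ 0.502 -0.237  0.066] [-0.59  0.76  1.61 -0.12  0.94 -2.03]  dq 0.15
bin 0.08 14 [ 0.503 -0.237  0.061] [-0.61  0.74  1.67 -0.08  0.82 -2.07]  dq 0.12
bin 0.086 20 [ 0.505 -0.237  0.055] [-0.64  0.73  1.74 -0.    0.67 -2.15]  dq 0.15
bin 0.09 25 [ 0.507 -0.237  0.049] [-0.66  0.73  1.79  0.09  0.55 -2.26]  dq 0.12
bin 0.06 25 [ 0.477 -0.235  0.077] [-0.7   0.66  1.85  0.1   0.56 -2.29]  dq 0.07
bin 0.04 25 [ 0.457 -0.234  0.117] [-0.72  0.57  1.88  0.09  0.63 -2.31]  dq 0.09
tr [ 0.423 -0.172  0.177] [-0.66  0.4   1.97  0.08  0.7  -2.23]  dq 0.17
tr [ 0.413 -0.092  0.177] [-0.51  0.36  2.05  0.06  0.65 -2.07]  dq 0.16
tr [ 0.403 -0.002  0.177] [-0.3   0.34  2.1   0.04  0.62 -1.84]  dq 0.23
pour [ 0.376 -0.002  0.169] [-0.31  0.35  2.11 -0.    0
[... 3354 characters left out ...]
.2   0.37  1.11]  dq 0.33
pour [ 0.374 -0.002  0.169] [-0.34  0.31  2.23  0.12  0.43  1.18]  dq 0.08
pour [ 0.348 -0.002  0.151] [-0.35  0.35  2.26  0.06  0.45  1.22]  dq 0.06
pour [ 0.322 -0.002  0.132] [-0.36  0.4   2.28 -0.    0.46  1.27]  dq 0.06
pour [ 0.333 -0.003  0.154] [-0.31  0.4   2.12 -0.06  0.79  1.36]  dq 0.33
pour [ 0.347 -0.004  0.173] [-0.27  0.45  1.97 -0.08  1.07  1.41]  dq 0.28
pour [ 0.365 -0.005  0.19 ] [-0.25  0.51  1.82 -0.1   1.32  1.43]  dq 0.25
pour [ 0.385 -0.006  0.203] [-0.23  0.6   1.68 -0.11  1.55  1.44]  dq 0.23
pour [ 0.419 -0.008  0.215] [-0.2   0.75  1.48 -0.13  1.87  1.45]  dq 0.31
pour [ 0.443 -0.009  0.219] [-0.19  0.85  1.36 -0.14  2.06  1.45]  dq 0.19
```

Run:
```python
from chk import *
q=load("w4")["q"]
print("A15 bad",run(15,False,np.array(q)))
print(rel([.46811,.23037,.204],down(-.1966)).round(3),rel([.46811,.23037,.079],down(-.1966)).round(3))
```

```text
bin -0.014 -8 [ 0.435 -0.233  0.095] [-0.6   0.73  1.64 -0.23  1.13 -1.98]  dq 0.32
bin 0.02 -3 [ 0.461 -0.234  0.084] [-0.6   0.73  1.63 -0.18  1.06 -2.  ]  dq 0.08
bin 0.069 -3 [ 0.51  -0.237  0.084] [-0.56  0.78  1.51 -0.16  1.14 -1.98]  dq 0.12
bin 0.071 3 [ 0.504 -0.237  0.074] [-0.59  0.75  1.59 -0.13  0.98 -2.02]  dq 0.16
bin 0.075 9 [ 0.502 -0.237  0.067] [-0.61  0.73  1.67 -0.08  0.83 -2.08]  dq 0.15
bin 0.08 14 [ 0.503 -0.237  0.061] [-0.64  0.72  1.73 -0.01  0.71 -2.14]  dq 0.12
bin 0.086 20 [ 0.505 -0.237  0.055] [-0.66  0.71  1.8   0.09  0.56 -2.26]  dq 0.15
bin 0.09 25 [ 0.507 -0.237  0.049] [-0.69  0.72  1.85  0.24  0.44 -2.42]  dq 0.16
bin 0.06 25 [ 0.477 -0.235  0.077] [-0.73  0.65  1.91  0.25  0.46 -2.46]  dq 0.07
bin 0.04 25 [ 0.457 -0.234  0.117] [-0.75  0.55  1.94  0.22  0.53 -2.46]  dq 0.09
tr [ 0.423 -0.172  0.177] [-0.7   0.38  2.03  0.18  0.6  -2.36]  dq 0.18
tr [ 0.413 -0.092  0.177] [-0.54  0.34  2.11  0.16  0.54 -2.19]  dq 0.17
tr [ 0.403 -0.002  0.177] [-0.32  0.32  2.16  0.09  0.5  -1.91]  dq 0.28
pour [ 0.375 -0.002  0.169] [-0.32  0.33  2.17  0.04  0.56 -1.87]  dq 0.06
pour [ 0.348 -0.002  0.151] [-0.33  0.37  2.2  -0.    0.57 -1.85]  dq 0.04
pour [ 0.322 -0.002  0.132] [-0.34  0.42  2.22 -0.04  0.58 -1.81]  dq 0.05
pour [ 0.333 -0.003  0.154] [-0.29  0.44  2.07 -0.08  0.9  -1.75]  dq 0.31
pour [ 0.348 -0.004  0.173] [-0.26  0.49  1.92 -0.09  1.17 -1.72]  dq 0.27
pour [ 0.365 -0.005  0.189] [-0.24  0.56  1.78 -0.11  1.41 -1.7 ]  dq 0.24
pour [ 0.386 -0.006  0.202] [-0.22  0.64  1.64 -0.12  1.63 -1.69]  dq 0.22
pour [ 0.419 -0.008  0.215] [-0.2   0.79  1.45 -0.13  1.94 -1.69]  dq 0.31
pour [ 0.443 -0.009  0.218] [-0.19  0.89  1.34 -0.15  2.13 -1.7 ]  dq 0.19
A15 bad 0
[ 4.6473e+01 -3.2500e-01  8.9100e-01  3.4900e-01  1.3900e-01  2.5000e-02] [4.6473e+01 1.1417e+01 5.1770e+00 3.4900e-01 1.3900e-01 2.5000e-02]
```

Call:
carry_out(moves=[[0,2,0,0,0.02,0.01,0],[0,6,0,0.1,0.05,0.02,0],[0,10.5,-0.1,0.2,0.1,0.03,0.005],[0,15,-0.1,0.3,0.15,0.045,0.01],[0,19.5,-0.1,0.4,0.2,0.06,0.01],[0,24,-0.2,0.5,0.25,0.075,0.015],[0,28.5,-0.2,0.6,0.3,0.09,0.02],[0,33,-0.2,0.7,0.349,0.1,0.025],[0,37.5,-0.3,0.8,0.349,0.115,0.025],[0,42,-0.3,0.9,0.349,0.13,0.025],[0,45,-0.3,0.9,0.349,0.139,0.025],[0,46.5,-0.3,0.9,0.349,0.139,0.025],[0,46.5,2.5,1.9,0.349,0.139,0.025],[0,46.5,6.3,3.3,0.349,0.139,0.025],[0,46.5,9.1,4.3,0.349,0.139,0.025],[0,46.5,10.7,4.9,0.349,0.139,0.025],[0,46.5,11.4,5.2,0.349,0.139,0.025],[0,46.5,11.4,5.2,0.349,0.139,0.025],[0,46.5,11.4,5.2,0.349,0.139,0.025]])

```text
time: 9.9
position: [0.4678, 0.2303, 0.0791]
tool_rot: [0.547, 0.449, -0.448, -0.546]
ft_force: [-0.1, -0.5, -1.3]
grip_width: 0.0172
```

Run:
```python
from h import *
apply([0,46.5,11.4,5.2,.349,.139,.025])
o=robot.get_obs(); print(getcmd()[0],o["position"],getcmd()[1].as_matrix().round(3).tolist(),Rn.from_quat(o["tool_rot"]).as_matrix().round(3).tolist(),o["ft_force"])
```

```text
[0.46785548 0.23065368 0.07908082] [0.46775833 0.23034289 0.07914063] [[0.195, 0.0, -0.981], [0.981, -0.0, 0.195], [-0.0, -1.0, -0.0]] [[0.195, 0.001, -0.981], [0.981, -0.001, 0.195], [-0.001, -1.0, -0.001]] [-0.13478724 -0.45601007 -1.27695257]
```

Call:
carry_out(moves=[[0,0,0.1,0,0,0,0],[0,0,0.1,0,0,0,0],[0.5,0,0.1,0,0,0,0],[0.5,0,0.1,0,0,0,0],[0.5,0,0.1,0,0,0,0],[0.5,0,0.1,0,0,0,0],[0.5,0,0.1,0,0,0,0],[0.5,0,0.1,-0.1,0.13,0,0],[0.5,0,0.1,-0.15,0.262,0,0],[0.5,0,0.1,-0.15,0.262,0,0]])

```text
time: 10.9
position: [0.473, 0.2296, 0.0771]
tool_rot: [-0.472, -0.387, 0.501, 0.613]
ft_force: [0.4, -0.0, -0.1]
grip_width: 0.0436
```

Run:
```python
from h import *
apply([0,0,.1,-.15,.262,0,0])
o,im=snap("wrist","w5"); print(getcmd()[0],o["position"],o["ft_force"],o["grip_width"])
t=cv2.imread("pics/w5.png");cv2.imwrite("pics/w5b.png",cv2.resize(t[180:340,200:440],None,fx=3,fy=3,interpolation=cv2.INTER_CUBIC))
```

```text
[0.46932703 0.23036064 0.0780815 ] [0.4730208  0.22958895 0.07709058] [ 0.4101549  -0.03900817 -0.11349522] 0.04355795168900821
```

View pics/w5b.png

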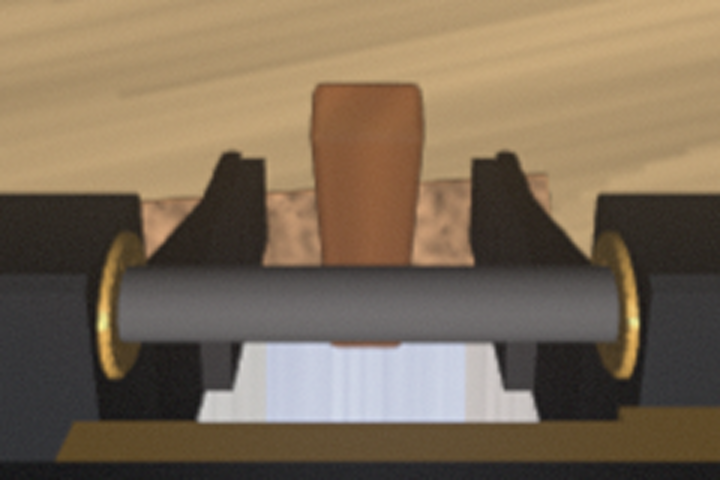

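The scoop stands on the mat with its handle at crop column 367 between the fingers (250 and 488), and the tool now leans 15°. Regripping.

Call:
carry_out(moves=[[0,0,0,0,0,0,0],[0,0,0,0,0,0,0],[0,0,0,0,0,0,0],[0,0,0,0,0,0,0],[0,0,0,0,0,0,0],[0,0,0,0,0,0,0],[0,0,0,0,0,0,0]], force=58)

```text
time: 11.65
position: [0.4682, 0.2303, 0.0779]
tool_rot: [-0.47, -0.386, 0.504, 0.613]
ft_force: [-2.1, 0.3, 2.4]
grip_width: 0.0172
```

Run:
```python
from h import *
o=robot.get_obs(); print(getcmd()[0],o["position"],o["ft_force"],o["grip_width"],(getcmd()[1].inv()*Rn.from_quat(o["tool_rot"])).as_rotvec().round(4))
```

```text
[0.46932703 0.23036064 0.0780815 ] [0.46820826 0.2302698  0.0778616 ] [-2.06919858  0.31556261  2.37991986] 0.017212368214732047 [ 0.0012 -0.      0.    ]
```

```bash
cat > pp.py <<'E'
from kin import *
LEAN=.262; LOCX,LOCZ=-.1176,.0749; OFF=np.array([.001,.0005,.0008])
def P(nose,yaw,pd):
    p=np.radians(pd);c,s=np.cos(p),np.sin(p);dx=LOCX*c-LOCZ*s;dz=LOCX*s+LOCZ*c
    return np.array(nose,float)+[dx*np.cos(yaw),dx*np.sin(yaw),dz]+OFF, down(yaw,p-LEAN)
BIN[1]+=.0004
def rows(L,g=0,dec=2):
    q=np.array(robot.get_obs()["q"])
    for l in L:
        p,R=P(*l); q2,e=ik(p,R,q); r=rel(p,R)
        print("[%g, %s],"%(g,", ".join("%g"%v for v in np.r_[r[:3].round(dec),r[3:].round(3)])), "" if e<1e-3 else "XXX","dq%.2f"%np.abs(q2-q).max()); q=q2
E
python3 - <<'E'
from pp import *
rows([((.5835,.2070,z),-.1966,0) for z in (.013,.05,.1,.13)]+[(binpt(-.014,0,.13),BIN[2],-8)])
E
```

```text
[0, 0.01, -1.02, 0.29, 0, 0, -0],  dq0.02
[0, 0.01, -4.6, 1.25, 0, 0, -0],  dq0.08
[0, 0, -9.43, 2.54, 0, 0, -0],  dq0.11
[0, 0, -12.32, 3.32, 0, 0, -0],  dq0.07
[0, -46.03, -15.29, -1.78, 0.14, -0.133, 0.045],  dq0.81
```

Call:
carry_out(moves=[[0,0,-1,0.3,0,0,0],[0,0,-4.6,1.2,0,0,0],[0,0,-9.4,2.5,0,0,0],[0,0,-12.3,3.3,0,0,0],[0,-3,-12.5,3,0.01,-0.01,0],[0,-7.5,-12.8,2.5,0.02,-0.02,0.01],[0,-12,-13.1,2,0.04,-0.035,0.01],[0,-16.5,-13.4,1.5,0.05,-0.05,0.015],[0,-21,-13.7,1,0.06,-0.06,0.02],[0,-25.5,-14,0.5,0.075,-0.075,0.025],[0,-30,-14.3,0,0.09,-0.09,0.03],[0,-34.5,-14.6,-0.5,0.105,-0.1,0.035],[0,-39,-14.9,-1,0.12,-0.115,0.04],[0,-43,-15.1,-1.5,0.13,-0.125,0.04],[0,-45.3,-15.3,-1.7,0.14,-0.133,0.045],[0,-46,-15.3,-1.8,0.14,-0.133,0.045],[0,-46,-15.3,-1.8,0.14,-0.133,0.045],[0,-46,-15.3,-1.8,0.14,-0.133,0.045]])

```text
time: 13.45
position: [0.4347, -0.2308, 0.221]
tool_rot: [-0.4, -0.379, 0.573, 0.606]
ft_force: [0.4, 0.4, -0.5]
grip_width: 0.0171
```

Run:
```python
from pp import *
apply([0,-46,-15.3,-1.8,.14,-.133,.045])
o,im=snap("wrist","w6"); print(getcmd()[0],o["position"],o["ft_force"],o["grip_width"],(getcmd()[1].inv()*Rn.from_quat(o["tool_rot"])).as_rotvec().round(4))
snap("side","s6");s=cv2.imread("pics/s6.png");cv2.imwrite("pics/s6b.png",cv2.resize(s[80:280,260:460],None,fx=3,fy=3))
t=cv2.imread("pics/w6.png");cv2.imwrite("pics/w6b.png",cv2.resize(t[130:330,220:420],None,fx=3,fy=3,interpolation=cv2.INTER_CUBIC))
rows([(binpt(-.014,0,z),BIN[2],-8) for z in (.08,.04,.02,.010,.0055)]+[(binpt(-.0,0,.0055),BIN[2],-4)])
```

```text
[ 0.43547104 -0.23185847  0.22140024] [ 0.43474037 -0.23080138  0.22097595] [ 0.41464994  0.35311614 -0.50931671] 0.017135681045007067 [ 0.0004 -0.0006 -0.001 ]
[0, -0.03, 4.62, -1.93, -0, 0, 0],  dq0.10
[0, -0.03, 8.3, -3.49, -0, 0, 0],  dq0.08
[0, -0.03, 10.14, -4.28, -0, 0, 0],  dq0.04
[0, -0.03, 11.06, -4.67, -0, 0, 0],  dq0.02
[0, -0.03, 11.48, -4.84, -0, 0, 0],  dq0.01
[0, -0.03, 11.87, -5.87, -0.07, 0, 0],  dq0.08
```

View pics/s6b.png

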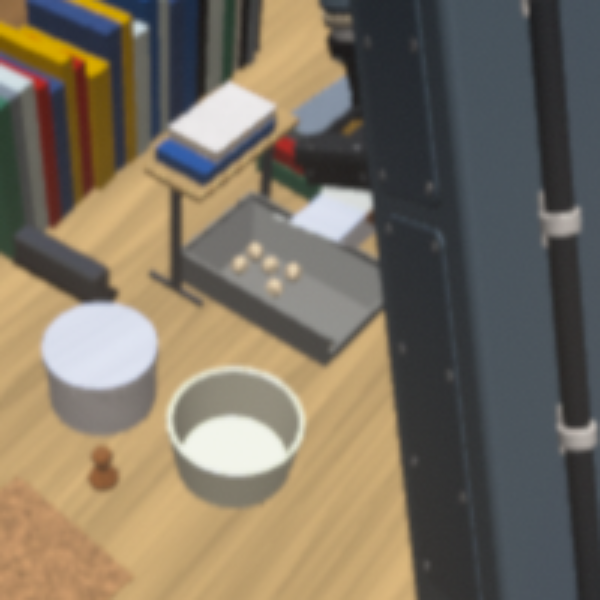

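View pics/w6b.png

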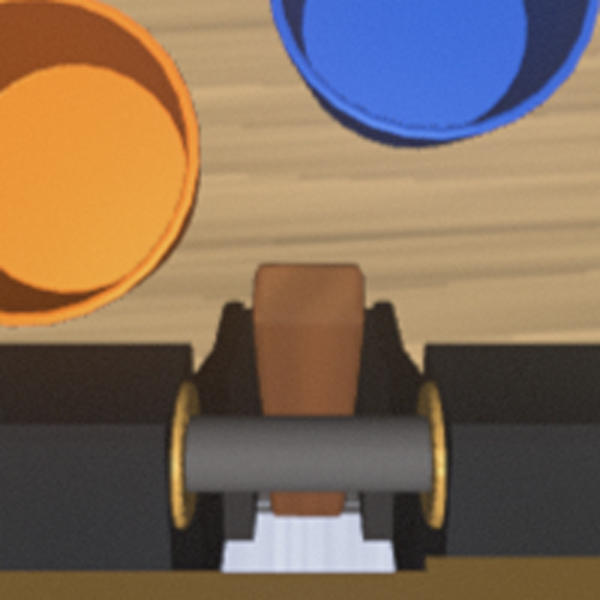

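Call:
carry_out(moves=[[0,0,2,-0.8,0,0,0],[0,0,5.5,-2.3,0,0,0],[0,0,8.3,-3.5,0,0,0],[0,0,10.1,-4.3,0,0,0],[0,0,11,-4.7,0,0,0],[0,0,11.5,-4.8,0,0,0],[0,0,11.5,-4.8,0,0,0],[0,0,11.5,-4.8,0,0,0]])

```text
time: 14.35
position: [0.4348, -0.2322, 0.0972]
tool_rot: [-0.401, -0.379, 0.573, 0.605]
ft_force: [-0.1, 0.6, -1.8]
grip_width: 0.0174
```

Run:
```python
from pp import *
apply([0,0,11.5,-4.8,0,0,0])
o,im=snap("side","s7"); print(getcmd()[0],o["position"],o["ft_force"],o["moment"],(getcmd()[1].inv()*Rn.from_quat(o["tool_rot"])).as_rotvec().round(4))
s=cv2.imread("pics/s7.png");cv2.imwrite("pics/s7b.png",cv2.resize(s[120:220,310:410],None,fx=6,fy=6,interpolation=cv2.INTER_CUBIC))
```

```text
[ 0.43468073 -0.23176719  0.09678737] [ 0.43475288 -0.23219324  0.09720985] [-0.0715283   0.633742   -1.81675238] [ 0.04655013 -0.43826904 -0.01918463] [-0.0014  0.      0.001 ]
```

View pics/s7b.png

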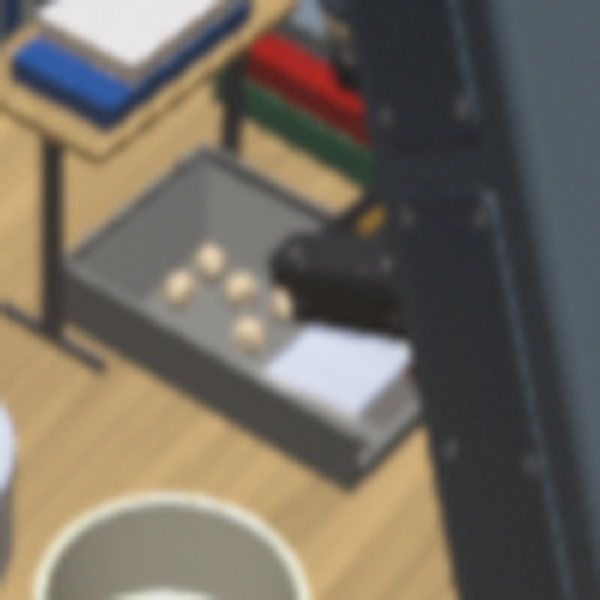

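Run:
```python
from pp import *
rows([(binpt(-.014,0,z),BIN[2],-8) for z in (.0045,.0035)]+[(binpt(x,0,.0035),BIN[2],p) for x,p in ((-.008,-6),(0,-4.5),(.008,-3),(.016,-2),(.024,-2),(.032,-2),(.04,-2))])
```

```text
[0, -0.03, 0.07, -0.08, -0, 0, 0],  dq0.00
[0, -0.03, 0.16, -0.12, -0, 0, 0],  dq0.00
[0, -0.03, 0.39, -0.54, -0.035, 0, 0],  dq0.04
[0, -0.03, 0.43, -1.18, -0.061, 0, 0],  dq0.03
[0, -0.03, 0.47, -1.83, -0.087, 0, 0],  dq0.03
[0, -0.03, 0.4, -2.52, -0.105, 0, 0],  dq0.01
[0, -0.03, 0.09, -3.25, -0.105, 0, 0],  dq0.02
[0, -0.03, -0.23, -3.99, -0.105, 0, 0],  dq0.02
[0, -0.03, -0.54, -4.73, -0.105, 0, 0],  dq0.02
```

Call:
carry_out(moves=[[0,0,0.07,-0.08,0,0,0],[0,0,0.16,-0.12,0,0,0],[0,0,0.39,-0.54,-0.035,0,0],[0,0,0.43,-1.18,-0.061,0,0],[0,0,0.47,-1.83,-0.087,0,0],[0,0,0.4,-2.52,-0.105,0,0],[0,0,0.4,-2.52,-0.105,0,0]])

```text
time: 15.1
position: [0.4566, -0.2335, 0.0828]
tool_rot: [-0.433, -0.409, 0.552, 0.584]
ft_force: [-0.3, 0.2, -0.5]
grip_width: 0.0174
```

Run:
```python
from pp import *
apply([0,0,.4,-2.52,-.105,0,0])
o,im=snap("side","s8"); print(getcmd()[0],o["position"],o["ft_force"],o["moment"],(getcmd()[1].inv()*Rn.from_quat(o["tool_rot"])).as_rotvec().round(4))
s=cv2.imread("pics/s8.png");cv2.imwrite("pics/s8b.png",cv2.resize(s[120:220,310:410],None,fx=6,fy=6,interpolation=cv2.INTER_CUBIC))
rows([(binpt(x,0,.0035),BIN[2],-2) for x in (.022,.030,.038,.046,.054,.060,.066,.069)])
```

```text
[ 0.45627607 -0.23297311  0.08325124] [ 0.45664039 -0.23353429  0.08275326] [-0.277624    0.1531698  -0.54360763] [ 0.10480867 -0.43804538  0.032379  ] [-0.0017  0.0001  0.0005]
[0, -0.03, -0.18, -0.57, 0, 0, 0],  dq0.02
[0, -0.03, -0.41, -1.34, 0, 0, 0],  dq0.02
[0, -0.03, -0.64, -2.1, 0, 0, 0],  dq0.02
[0, -0.03, -0.88, -2.87, 0, 0, 0],  dq0.02
[0, -0.03, -1.11, -3.63, 0, 0, 0],  dq0.02
[0, -0.03, -1.29, -4.21, 0, 0, 0],  dq0.02
[0, -0.03, -1.46, -4.78, 0, 0, 0],  dq0.02
[0, -0.03, -1.55, -5.07, 0, 0, 0],  dq0.01
```

View pics/s8b.png

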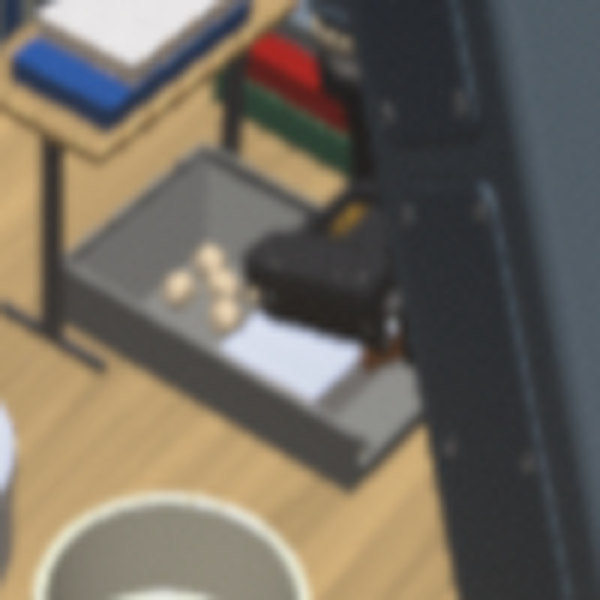

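The dice are gathering ahead of the nose, at crop (180–235, 260–315), with little force. Pushing on.

Call:
carry_out(moves=[[0,0,-0.18,-0.57,0,0,0],[0,0,-0.41,-1.34,0,0,0],[0,0,-0.64,-2.1,0,0,0],[0,0,-0.88,-2.87,0,0,0],[0,0,-1.11,-3.63,0,0,0],[0,0,-1.29,-4.21,0,0,0],[0,0,-1.29,-4.21,0,0,0]])

```text
time: 15.85
position: [0.5012, -0.236, 0.0827]
tool_rot: [-0.433, -0.409, 0.552, 0.583]
ft_force: [0.2, 0.3, -1.2]
grip_width: 0.0178
```

Run:
```python
from pp import *
apply([0,0,-1.29,-4.21,0,0,0])
o,im=snap("side","s9"); print(getcmd()[0],o["position"],o["ft_force"],o["moment"],(getcmd()[1].inv()*Rn.from_quat(o["tool_rot"])).as_rotvec().round(4))
s=cv2.imread("pics/s9.png");cv2.imwrite("pics/s9b.png",cv2.resize(s[120:220,310:410],None,fx=6,fy=6,interpolation=cv2.INTER_CUBIC))
```

```text
[ 0.50023903 -0.23543848  0.08327539] [ 0.50119464 -0.23595684  0.08268617] [ 0.23054967  0.33028327 -1.21049977] [ 0.04222897 -0.37178902 -0.01848628] [-0.002  -0.0003  0.0008]
```

View pics/s9b.png

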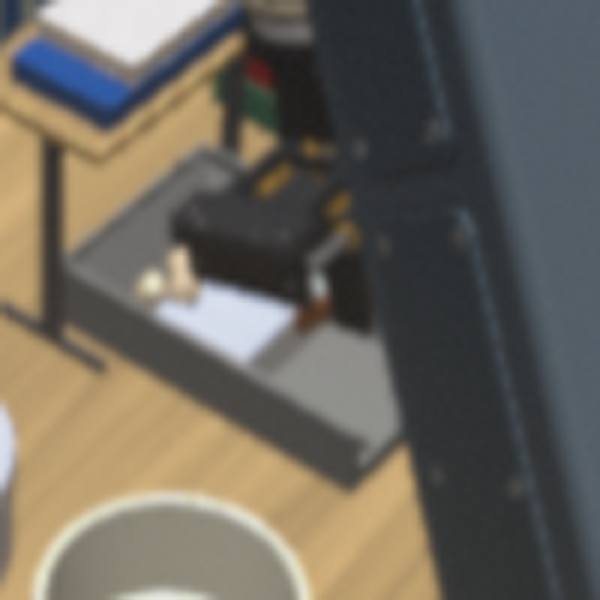

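Run:
```python
from pp import *
import math
L=[(binpt(x,0,.0035),BIN[2],-1) for x in (.064,.068)]
L+=[(binpt(.0685,0,.004),BIN[2],0)]
for th in (3,6,10,14,18,22,25):
    z=.0045+.08*math.sin(math.radians(th)); x=.070+(z-.004)/1.28-.0015
    L.append((binpt(x,0,z),BIN[2],th))
rows(L)
```

```text
[0, -0.03, 0.12, -0.31, -0.017, 0, 0],  dq0.02
[0, -0.03, 0, -0.69, -0.017, 0, 0],  dq0.01
[0, -0.03, 0.17, -0.66, -0.035, 0, 0],  dq0.03
[0, -0.03, 0.33, -0.69, -0.087, 0, 0],  dq0.07
[0, -0.03, 0.55, -0.74, -0.14, 0, 0],  dq0.07
[0, -0.03, 0.86, -0.87, -0.209, 0, 0],  dq0.10
[0, -0.03, 1.18, -1.06, -0.279, 0, 0],  dq0.10
[0, -0.03, 1.52, -1.31, -0.349, 0, 0],  dq0.10
[0, -0.03, 1.87, -1.62, -0.419, 0, 0],  dq0.10
[0, -0.03, 2.14, -1.9, -0.471, 0, 0],  dq0.10
```

Call:
carry_out(moves=[[0,0,0.12,-0.31,-0.017,0,0],[0,0,0.03,-0.6,-0.017,0,0],[0,0,0.03,-0.6,-0.017,0,0]])

```text
time: 16.2
position: [0.5052, -0.236, 0.0809]
tool_rot: [-0.437, -0.413, 0.549, 0.581]
ft_force: [-2.7, 0.6, 0.6]
grip_width: 0.0176
```

Run:
```python
from pp import *
import math
apply([0,0,.03,-.6,-.017,0,0])
o,im=snap("side","s10"); print(getcmd()[0],o["position"],o["ft_force"],o["moment"],(getcmd()[1].inv()*Rn.from_quat(o["tool_rot"])).as_rotvec().round(4))
s=cv2.imread("pics/s10.png");cv2.imwrite("pics/s10b.png",cv2.resize(s[120:220,310:410],None,fx=6,fy=6,interpolation=cv2.INTER_CUBIC))
L=[(binpt(.0675,0,.004),BIN[2],0)]
for th in (3,6,10,14,18,22,25):
    z=.0045+.08*math.sin(math.radians(th)); x=.070+(z-.004)/1.28-.0025
    L.append((binpt(x,0,z),BIN[2],th))
rows(L)
```

```text
[ 0.50588017 -0.23575405  0.08123385] [ 0.50516839 -0.23596798  0.08086092] [-2.71120512  0.60797646  0.62719518] [ 0.12180278 -0.0508856   0.00485153] [ 0.0004  0.0001 -0.0003]
[0, -0.03, 0.17, 0.04, -0.018, 0, 0],  dq0.03
[0, -0.03, 0.33, 0.01, -0.07, 0, 0],  dq0.07
[0, -0.03, 0.55, -0.04, -0.123, 0, 0],  dq0.07
[0, -0.03, 0.86, -0.16, -0.192, 0, 0],  dq0.10
[0, -0.03, 1.19, -0.34, -0.262, 0, 0],  dq0.10
[0, -0.03, 1.53, -0.59, -0.332, 0, 0],  dq0.10
[0, -0.03, 1.88, -0.9, -0.402, 0, 0],  dq0.10
[0, -0.03, 2.16, -1.17, -0.454, 0, 0],  dq0.10
```

View pics/s10b.png

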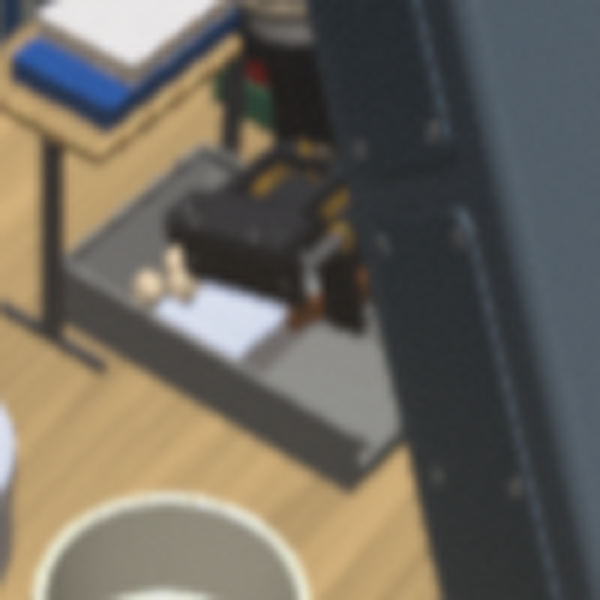

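Run:
```python
from pp import *
K,E=cam("side")
for x in (.05,.055,.06,.065,.07): print(x,(proj(K,E,[binpt(x,.052,.028),binpt(x,.028,.006)])-[309.6,119.6])*6)
s=cv2.imread("pics/s10.png");cv2.imwrite("pics/s10c.png",cv2.resize(s[150:185,322:372],None,fx=15,fy=15,interpolation=cv2.INTER_CUBIC))
```

```text
0.05 [[143.93209426 316.14650918]
 [169.62499613 320.9190953 ]]
0.055 [[136.78205108 311.9749082 ]
 [162.58628716 316.82898859]]
0.06 [[129.65562016 307.81708348]
 [155.57032645 312.75210062]]
0.065 [[122.55268473 303.67296691]
 [148.57700389 308.6883674 ]]
0.07 [[115.47312878 299.5424908 ]
 [141.6062101  304.63772537]]
```

View pics/s10c.png

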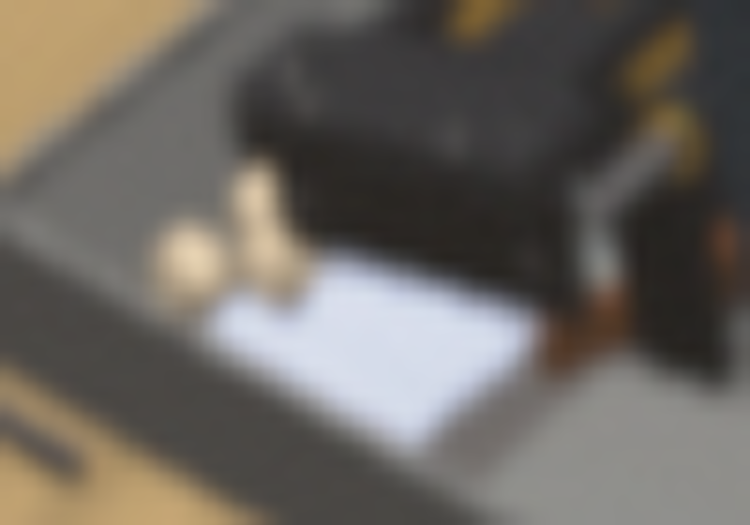

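Run:
```python
from pp import *
K,E=cam("side")
c,s=np.cos(BIN[2]),np.sin(BIN[2])
for z in (.013,.015,.02):
  for u in ([334.6,167.4],[340.3,167.6],[338.9,162.]):
    w=onz(K,E,[u],z)[0]-[BIN[0],BIN[1],0]; print(z,u,(c*w[0]+s*w[1]).round(4),(-s*w[0]+c*w[1]).round(4))
```

```text
0.013 [334.6, 167.4] 0.071 0.0195
0.013 [340.3, 167.6] 0.0558 0.0079
0.013 [338.9, 162.0] 0.0762 -0.0106
0.015 [334.6, 167.4] 0.0698 0.0212
0.015 [340.3, 167.6] 0.0546 0.0096
0.015 [338.9, 162.0] 0.075 -0.0088
0.02 [334.6, 167.4] 0.0667 0.0253
0.02 [340.3, 167.6] 0.0516 0.0138
0.02 [338.9, 162.0] 0.0719 -0.0045
```

Call:
carry_out(moves=[[0,0,0.17,-0.1,-0.018,0,0],[0,0,0.33,-0.1,-0.07,0,0],[0,0,0.52,-0.15,-0.123,0,0],[0,0,0.83,-0.26,-0.192,0,0],[0,0,1.16,-0.44,-0.262,0,0],[0,0,1.5,-0.69,-0.332,0,0],[0,0,1.85,-1,-0.402,0,0],[0,0,2.13,-1.27,-0.454,0,0],[0,0,2.13,-1.27,-0.454,0,0]])

```text
time: 17.15
position: [0.5109, -0.2369, 0.0566]
tool_rot: [0.557, 0.526, -0.441, -0.468]
ft_force: [-1.7, -0.9, 1.5]
grip_width: 0.0176
```

Run:
```python
from pp import *
apply([0,0,2.13,-1.27,-.454,0,0])
o,im=snap("side","s11"); print(getcmd()[0],o["position"],o["ft_force"],o["moment"],(getcmd()[1].inv()*Rn.from_quat(o["tool_rot"])).as_rotvec().round(4))
s=cv2.imread("pics/s11.png");cv2.imwrite("pics/s11b.png",cv2.resize(s[130:200,310:400],None,fx=8,fy=8,interpolation=cv2.INTER_CUBIC))
```

```text
[ 0.51219502 -0.23609914  0.05725503] [ 0.51089559 -0.23691033  0.05663452] [-1.69037941 -0.94296228  1.46456292] [-0.00537362  0.28147196 -0.05059178] [-0.0005  0.0027  0.0008]
```

View pics/s11b.png

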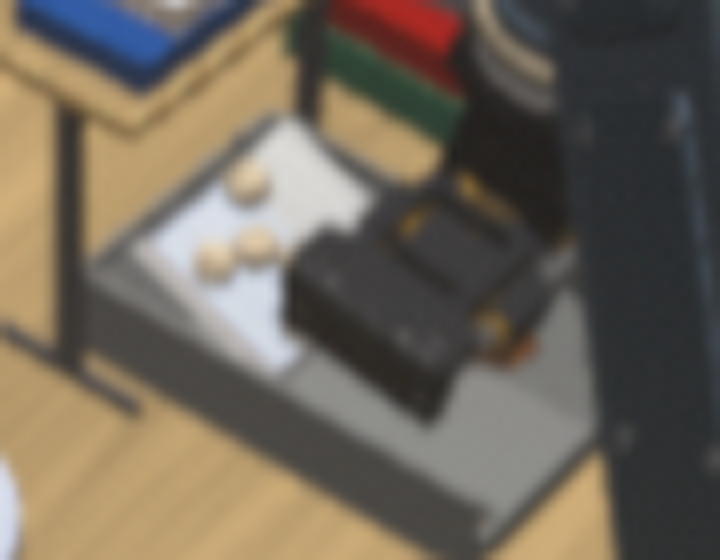

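At least three dice are on the tilted pan, at crop (247,182), (215,262) and (258,247). The gripper hides the rest. Backing out and lifting.

Run:
```python
from pp import *
rows([(binpt(x,0,z),BIN[2],25) for x,z in ((.094,.0405),(.086,.044),(.074,.05),(.058,.06),(.042,.075),(.03,.095),(.02,.12),(.012,.145),(.01,.16))])
```

```text
[0, -0.03, -0.24, 0.09, -0, -0, 0],  dq0.01
[0, -0.03, -0.73, 0.82, -0, -0, 0],  dq0.02
[0, -0.03, -1.53, 1.9, -0, -0, 0],  dq0.03
[0, -0.03, -2.79, 3.3, -0, -0, 0],  dq0.03
[0, -0.03, -4.54, 4.62, -0, -0, 0],  dq0.04
[0, -0.03, -6.72, 5.45, -0, -0, 0],  dq0.05
[0, -0.03, -9.36, 6, -0, -0, 0],  dq0.06
[0, -0.03, -11.96, 6.36, -0, -0, 0],  dq0.06
[0, -0.03, -13.47, 6.3, -0, -0, 0],  dq0.04
```

Call:
carry_out(moves=[[0,0,-0.24,0.1,0,0,0],[0,0,-0.73,0.8,0,0,0],[0,0,-1.5,1.9,0,0,0],[0,0,-2.8,3.3,0,0,0],[0,0,-4.5,4.6,0,0,0],[0,0,-6.7,5.5,0,0,0],[0,0,-9.4,6,0,0,0],[0,0,-12,6.4,0,0,0],[0,0,-13.5,6.3,0,0,0],[0,0,-13.5,6.3,0,0,0]])

```text
time: 18.2
position: [0.4262, -0.232, 0.1811]
tool_rot: [0.558, 0.526, -0.442, -0.466]
ft_force: [-0.2, -0.7, -1.2]
grip_width: 0.0176
```

Run:
```python
from pp import *
apply([0,0,-13.5,6.3,0,0,0])
o,im=snap("side","s12"); print(getcmd()[0],o["position"],o["ft_force"],o["moment"],(getcmd()[1].inv()*Rn.from_quat(o["tool_rot"])).as_rotvec().round(4))
s=cv2.imread("pics/s12.png");cv2.imwrite("pics/s12b.png",cv2.resize(s[100:210,300:420],None,fx=5,fy=5,interpolation=cv2.INTER_CUBIC))
snap("top","t12");s=cv2.imread("pics/t12.png");cv2.imwrite("pics/t12b.png",cv2.resize(s[140:250,330:450],None,fx=5,fy=5,interpolation=cv2.INTER_CUBIC))
```

```text
[ 0.42687946 -0.2313608   0.1792911 ] [ 0.42621493 -0.2320034   0.18106108] [-0.1737012 -0.6747478 -1.2304821] [ 0.09905854  0.1841043  -0.02823286] [-0.0031 -0.0004  0.0031]
```

View pics/s12b.png

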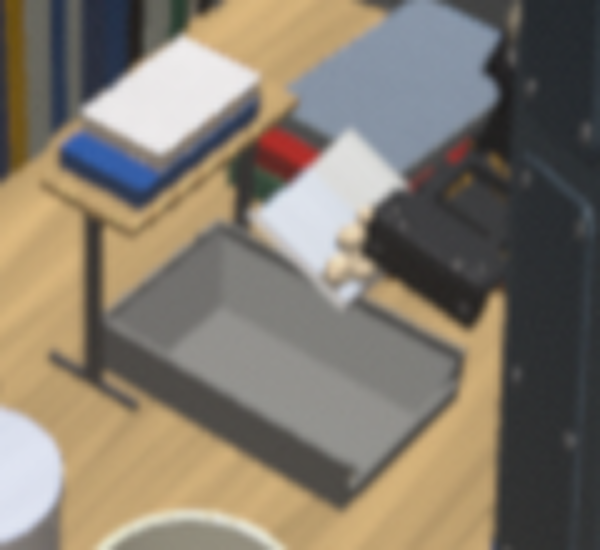

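View pics/t12b.png

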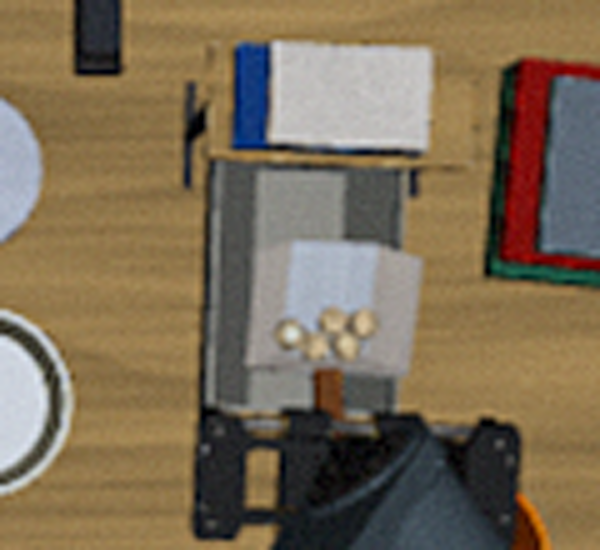

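The top view shows all five dice at the back of the pan and the bin empty. Next: carry to the tub.

Run:
```python
from pp import *
T=np.array([.465,-.0094])
Y=BIN[2]
print(binpt(.01,0,.16))
rows([((x,y,.16),Y,25) for x,y in ((.563,-.23),(.562,-.21),(.56,-.18),(.556,-.15),(.552,-.12),(.548,-.09),(.545,-.06),(.542,-.035),(.54,-.018),(.54,-.0094))])
```

```text
[ 0.56398432 -0.23985971  0.16      ]
[0, 0.95, 0.01, 0.15, -0, -0, 0],  dq0.02
[0, 2.94, -0.03, 0.36, -0, -0, 0],  dq0.03
[0, 5.93, -0.09, 0.72, -0, -0, 0],  dq0.05
[0, 8.9, -0.19, 1.28, -0, -0, 0],  dq0.06
[0, 11.87, -0.29, 1.84, -0, -0, 0],  dq0.07
[0, 14.85, -0.38, 2.39, -0, -0, 0],  dq0.07
[0, 17.83, -0.46, 2.86, -0, -0, 0],  dq0.09
[0, 20.31, -0.54, 3.29, -0, -0, 0],  dq0.08
[0, 21.99, -0.59, 3.58, -0, -0, 0],  dq0.06
[0, 22.85, -0.6, 3.63, -0, -0, 0],  dq0.03
```

Call:
carry_out(moves=[[0,1,0,0.1,0,0,0],[0,2.9,0,0.4,0,0,0],[0,5.9,-0.1,0.7,0,0,0],[0,8.9,-0.2,1.3,0,0,0],[0,11.9,-0.3,1.8,0,0,0],[0,14.9,-0.4,2.4,0,0,0],[0,17.8,-0.5,2.9,0,0,0],[0,20.3,-0.5,3.3,0,0,0],[0,22,-0.6,3.6,0,0,0],[0,22.8,-0.6,3.6,0,0,0],[0,22.8,-0.6,3.6,0,0,0]])

```text
time: 19.4
position: [0.4016, -0.0002, 0.1781]
tool_rot: [0.555, 0.527, -0.443, -0.467]
ft_force: [0.0, -0.2, -1.7]
grip_width: 0.0174
```

Run:
```python
from pp import *
apply([0,22.8,-.6,3.6,0,0,0])
o,im=snap("top","t13"); print(getcmd()[0],o["position"],o["ft_force"],(getcmd()[1].inv()*Rn.from_quat(o["tool_rot"])).as_rotvec().round(4))
s=cv2.imread("pics/t13.png");cv2.imwrite("pics/t13b.png",cv2.resize(s[140:250,260:420],None,fx=5,fy=5,interpolation=cv2.INTER_CUBIC))
Y=BIN[2]
rows([((x,-.0094,z),Y,p) for x,z,p in ((.53,.155,24),(.51,.145,22),(.49,.13,19),(.47,.12,15),(.455,.112,11),(.45,.105,7),(.45,.1,2),(.45,.096,-3),(.45,.093,-8),(.45,.09,-13),(.45,.088,-18),(.45,.086,-23),(.45,.084,-28),(.45,.082,-33),(.45,.08,-39),(.45,.08,-45),(.45,.08,-51),(.45,.08,-56))])
```

```text
[ 0.40320739 -0.00167499  0.17904588] [ 4.01632254e-01 -2.21408361e-04  1.78088277e-01] [ 0.02514744 -0.15451828 -1.71898238] [ 0.002  -0.0029 -0.0012]
[0, -0.01, 0.09, 1.02, 0.017, -0, 0],  dq0.01
[0, -0.12, 0.27, 3, 0.052, -0, 0],  dq0.03
[0, -0.23, 0.72, 4.95, 0.105, -0, 0],  dq0.03
[0, -0.34, 0.48, 6.67, 0.174, -0, 0],  dq0.07
[0, -0.43, 0.16, 7.81, 0.244, -0, 0],  dq0.08
[0, -0.45, -0.04, 7.88, 0.314, -0, 0],  dq0.09
[0, -0.45, -0.51, 7.22, 0.401, -0, 0],  dq0.13
[0, -0.45, -1.01, 6.46, 0.489, 0, 0],  dq0.13
[0, -0.45, -1.53, 5.61, 0.576, 0, 0],  dq0.12
[0, -0.45, -1.96, 4.69, 0.663, 0, 0],  dq0.12
[0, -0.45, -2.41, 3.7, 0.75, 0, 0],  dq0.11
[0, -0.45, -2.77, 2.65, 0.838, 0, 0],  dq0.11
[0, -0.45, -3.03, 1.55, 0.925, 0, 0],  dq0.11
[0, -0.45, -3.18, 0.43, 1.012, 0, 0],  dq0.10
[0, -0.45, -3.28, -0.97, 1.117, 0, 0],  dq0.12
[0, -0.45, -3.42, -2.42, 1.222, 0, 0],  dq0.12
[0, -0.45, -3.41, -3.88, 1.326, 0, 0],  dq0.12
[0, -0.45, -3.28, -5.09, 1.414, 0, 0],  dq0.09
```

View pics/t13b.png

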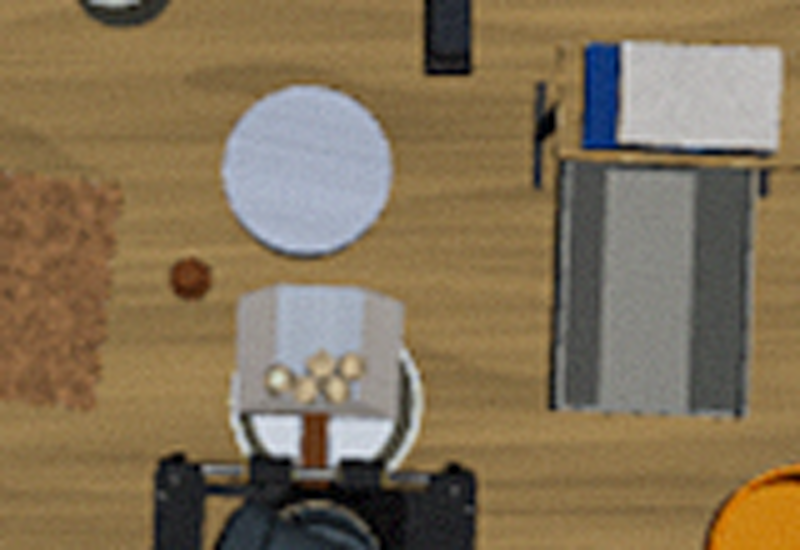

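Call:
carry_out(moves=[[0,-0.1,0.1,1,0.017,0,0],[0,-0.3,0.3,3,0.052,0,0],[0,-0.5,0.7,5,0.105,0,0],[0,-0.7,0.5,6.7,0.174,0,0],[0,-0.8,0.2,7.8,0.244,0,0],[0,-0.8,0,7.9,0.314,0,0],[0,-0.8,-0.5,7.2,0.401,0,0],[0,-0.8,-1,6.5,0.489,0,0],[0,-0.8,-1.5,5.6,0.576,0,0],[0,-0.8,-2,4.7,0.663,0,0],[0,-0.8,-2.4,3.7,0.75,0,0],[0,-0.8,-2.8,2.65,0.838,0,0],[0,-0.8,-3,1.55,0.925,0,0],[0,-0.8,-3.2,0.4,1.012,0,0],[0,-0.8,-3.3,-1,1.117,0,0],[0,-0.8,-3.4,-2.4,1.222,0,0],[0,-0.8,-3.4,-3.9,1.326,0,0],[0,-0.8,-3.3,-5.1,1.414,0,0],[0,-0.8,-3.3,-5.1,1.414,0,0],[0,-0.8,-3.3,-5.1,1.414,0,0]])

```text
time: 21.45
position: [0.4459, -0.0132, 0.2191]
tool_rot: [-0.119, -0.113, 0.677, 0.717]
ft_force: [0.2, 0.3, -1.5]
grip_width: 0.0173
```

Run:
```python
from pp import *
apply([0,-.8,-3.3,-5.1,1.414,0,0])
o,im=snap("side","s14"); print(getcmd()[0],o["position"],o["ft_force"],(getcmd()[1].inv()*Rn.from_quat(o["tool_rot"])).as_rotvec().round(4))
s=cv2.imread("pics/s14.png");cv2.imwrite("pics/s14b.png",cv2.resize(s[130:270,260:420],None,fx=4,fy=4,interpolation=cv2.INTER_CUBIC))
```

```text
[ 0.44719658 -0.01216997  0.22038359] [ 0.44593395 -0.01319065  0.21907489] [ 0.18784281  0.32383966 -1.4555198 ] [ 0.0012  0.0002 -0.0015]
```

View pics/s14b.png

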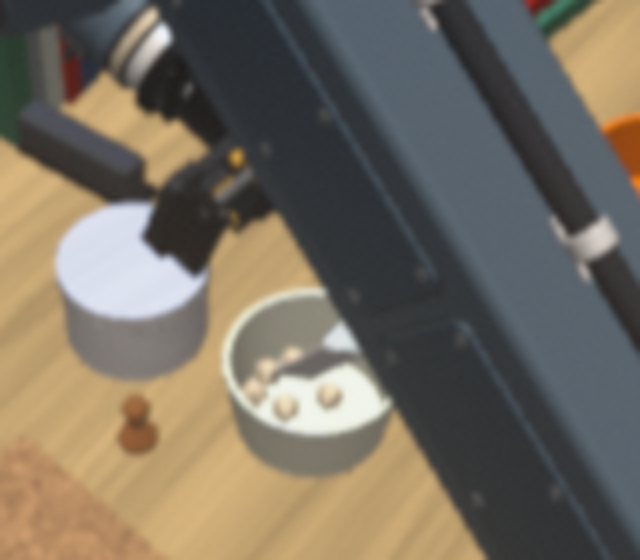

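All five dice are in the tub, at crop (265,368), (290,355), (256,390), (286,406) and (330,396). Next: lift away, level the scoop and return it to the mat.

Run:
```python
from pp import *
p,R=getcmd()
print("up",rel(p+[0,0,.03],R).round(2),rel(p+[0,0,.08],R).round(2))
Rf=down(-.1966,-.262); f=np.array([.46933,.23036,.07808])
print(rel(f+[0,0,.13],Rf).round(3))
# state from hover
setcmd_=None
q=np.array(robot.get_obs()["q"])
for t in np.linspace(0,1,7):
    from scipy.spatial.transform import Slerp
    pp_=(p+[0,0,.08])*(1-t)+(f+[0,0,.13])*t; Rr=R*Rn.from_rotvec(t*(R.inv()*Rf).as_rotvec())
    q2,e=ik(pp_,Rr,q); print(q2.round(2),e<1e-3,np.abs(q2-q).max().round(2)); q=q2
```

```text
up [ 0.   -0.98  2.84  0.    0.    0.  ] [ 0.   -2.6   7.57  0.    0.    0.  ]
[24.338 -0.403 -1.449 -0.976  0.107 -0.1  ]
[-0.19  0.8   1.29 -0.17  2.28 -1.73] True 0.13
[-0.15  0.75  1.32 -0.08  2.15 -1.64] True 0.13
[-0.09  0.69  1.37 -0.    1.99 -1.55] True 0.15
[-0.03  0.64  1.42  0.05  1.83 -1.48] True 0.16
[ 0.03  0.6   1.47  0.09  1.65 -1.4 ] True 0.18
[ 0.1   0.56  1.53  0.11  1.46 -1.32] True 0.19
[ 0.19  0.53  1.59  0.1   1.26 -1.23] True 0.2
```

Call:
carry_out(moves=[[0,0,-0.5,1.4,0,0,0],[0,0,-1.6,4.5,0,0,0],[0,0,-2.6,7.6,0,0,0],[0,2,-2.5,6.9,-0.08,0.009,-0.008],[0,4.9,-2.2,5.8,-0.2,0.021,-0.02],[0,8,-1.9,4.6,-0.32,0.035,-0.033],[0,11,-1.6,3.5,-0.44,0.048,-0.045],[0,14,-1.3,2.4,-0.56,0.062,-0.058],[0,17,-1,1.3,-0.68,0.075,-0.07],[0,20,-0.7,0.2,-0.8,0.088,-0.082],[0,22.5,-0.5,-0.8,-0.9,0.099,-0.092],[0,24.3,-0.4,-1.4,-0.976,0.107,-0.1],[0,24.3,-0.4,-1.4,-0.976,0.107,-0.1],[0,24.3,-0.4,-1.4,-0.976,0.107,-0.1]])

```text
time: 22.9
position: [0.4676, 0.2295, 0.2099]
tool_rot: [-0.47, -0.387, 0.504, 0.613]
ft_force: [0.6, 0.3, -1.7]
grip_width: 0.0174
```

Run:
```python
from pp import *
apply([0,24.3,-.4,-1.4,-.976,.107,-.1])
o=robot.get_obs(); print(getcmd()[0],o["position"],o["ft_force"],(getcmd()[1].inv()*Rn.from_quat(o["tool_rot"])).as_rotvec().round(4))
snap("top","t15");s=cv2.imread("pics/t15.png");cv2.imwrite("pics/t15b.png",cv2.resize(s[140:250,220:420],None,fx=4,fy=4,interpolation=cv2.INTER_CUBIC))
Rf=down(-.1966,-.262); f=np.array([.46933,.23036,.07808])
for z in (.13,.1,.06,.03,.01,.003,.0005): print(rel(f+[0,0,z],Rf).round(3))
```

```text
[0.46912225 0.22998675 0.20853506] [0.46760358 0.22952209 0.20988571] [ 0.58107895  0.27996976 -1.72655609] [-0.0006 -0.0017  0.0007]
[ 0.041  0.041 -0.024 -0.     0.     0.   ]
[ 0.039  2.938 -0.802 -0.     0.     0.   ]
[ 0.037  6.801 -1.839 -0.     0.     0.   ]
[ 0.036  9.699 -2.616 -0.     0.     0.   ]
[ 0.035 11.631 -3.135 -0.     0.     0.   ]
[ 0.035 12.307 -3.316 -0.     0.     0.   ]
[ 0.035 12.548 -3.381 -0.     0.     0.   ]
```

View pics/t15b.png

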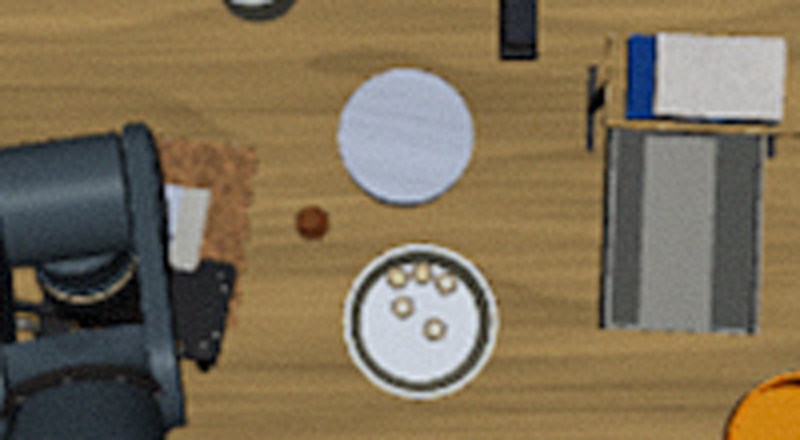

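The top view shows all five dice in the tub, and the tub hasn't moved. Lowering the scoop.

Call:
carry_out(moves=[[0,0,1,-0.3,0,0,0],[0,0,3.5,-1,0,0,0],[0,0,6.8,-1.85,0,0,0],[0,0,9.7,-2.6,0,0,0],[0,0,11.6,-3.15,0,0,0],[0,0,12.3,-3.3,0,0,0],[0,0,12.5,-3.38,0,0,0],[0,0,12.5,-3.38,0,0,0]])

```text
time: 23.75
position: [0.4695, 0.2294, 0.0788]
tool_rot: [-0.471, -0.386, 0.503, 0.614]
ft_force: [0.2, -0.3, -0.8]
grip_width: 0.0172
```

Run:
```python
from pp import *
apply([0,0,12.5,-3.38,0,0,0])
o=robot.get_obs(); print(getcmd()[0],o["position"],o["ft_force"],o["moment"],(getcmd()[1].inv()*Rn.from_quat(o["tool_rot"])).as_rotvec().round(4))
snap("side","s16");s=cv2.imread("pics/s16.png");cv2.imwrite("pics/s16b.png",cv2.resize(s[220:320,210:330],None,fx=6,fy=6,interpolation=cv2.INTER_CUBIC))
print(rel(getcmd()[0]+[0,0,-.001],getcmd()[1]))
```

```text
[0.46937659 0.22999722 0.07904616] [0.46949404 0.22936025 0.07878753] [ 0.18863799 -0.29732471 -0.83262776] [ 0.04705624 -0.33649235 -0.02521531] [-0.0006  0.0007 -0.0004]
[-4.63221584e-05  9.65828674e-02 -2.59180937e-02  0.00000000e+00
  0.00000000e+00  0.00000000e+00]
```

View pics/s16b.png

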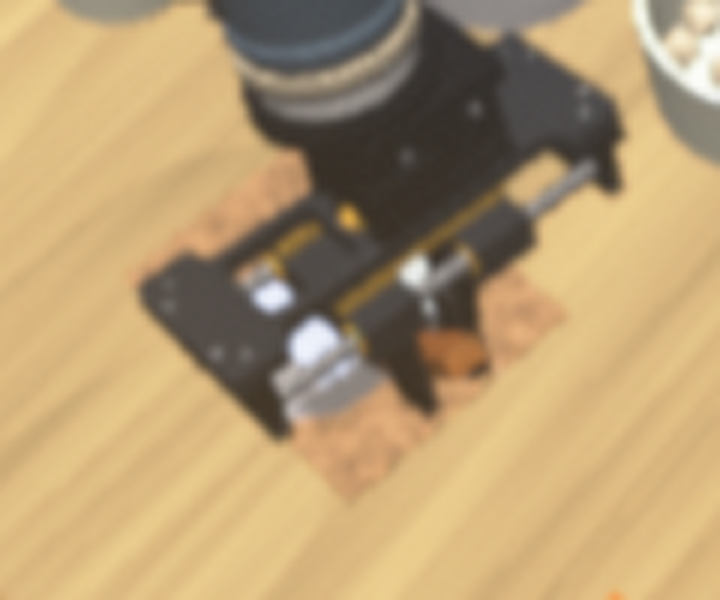

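Call:
carry_out(moves=[[0,0,0.1,-0.03,0,0,0],[0,0,0.1,-0.03,0,0,0],[0,0,0.1,-0.03,0,0,0]])

```text
time: 24.1
position: [0.4693, 0.2298, 0.078]
tool_rot: [-0.471, -0.387, 0.503, 0.613]
ft_force: [0.3, 0.6, -1.6]
grip_width: 0.0172
```

Call:
carry_out(moves=[[0,0,0.06,-0.02,0,0,0],[0,0,0.06,-0.02,0,0,0]])

```text
time: 24.3
position: [0.4691, 0.23, 0.0777]
tool_rot: [-0.47, -0.386, 0.503, 0.614]
ft_force: [-1.4, 1.3, 5.1]
grip_width: 0.0173
```

In contact, with about 5 N upward. Opening and retreating.

Call:
carry_out(moves=[[0.25,0,0,0,0,0,0],[0.25,0,0,0,0,0,0],[0.6,0,0,0,0,0,0],[0.6,0,0,0,0,0,0],[0.6,0,0,0,0,0,0],[0.6,0,0,0,0,0,0],[0.6,0,-1,0,0,0,0],[0.6,0,-3,0,0,0,0],[0.6,0,-7,0,0,0,0],[0.6,0,-12,0,0,0,0],[0.6,0,-15,0,-0.13,0,0],[0.6,-5,-17,5,-0.262,0,0],[0.6,-10,-17,8,-0.262,0,0],[0.6,-10,-17,10,-0.262,0,0],[0.6,-10,-17,10,-0.262,0,0]])

```text
time: 25.8
position: [0.3919, 0.1405, 0.2683]
tool_rot: [-0.546, -0.447, 0.449, 0.548]
ft_force: [0.4, -0.1, 0.7]
grip_width: 0.0524
```

Run:
```python
from pp import *
o,im=snap("side","s17"); print(o["position"],o["ft_force"],o["time"])
snap("top","t17");s=cv2.imread("pics/t17.png");cv2.imwrite("pics/t17b.png",cv2.resize(s[140:250,230:430],None,fx=4,fy=4,interpolation=cv2.INTER_CUBIC))
s=cv2.imread("pics/s17.png");cv2.imwrite("pics/s17b.png",cv2.resize(s[100:310,220:420],None,fx=2.8,fy=2.8,interpolation=cv2.INTER_CUBIC))
```

```text
[0.39191554 0.1405405  0.26830405] [ 0.38199    -0.10360688  0.65128905] 25.8
```

View pics/s17b.png

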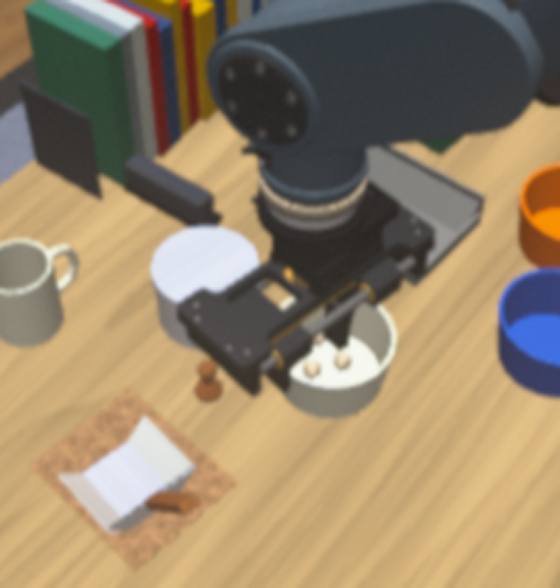

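View pics/t17b.png

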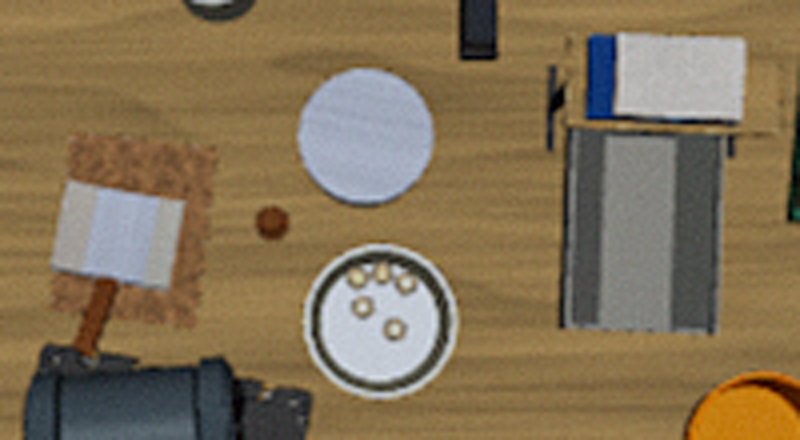

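The scoop stands upright on the mat in its original place, all five dice are in the tub, the bin is empty, and nothing else has moved. Handing in.

```bash
python3 -c "
from rig import robot
print(robot.hand_in())"
```

```text
the job is handed in; nothing more can be done
None
```

The job is done and handed in at about 26 s of the 62 s allowed. All five dice are in the white tub, and the scoop is standing upright on the cork mat with the gripper clear of it.

- **Regrip:** I lifted the scoop once and carried it to the bin before finding that a straight grip would run the last joint into its limit when tilting. I set the scoop back on the mat and regripped it with the tool leaning 15°. After that I scooped all five dice in one pass.
- **Last pictures:** The top view shows five dice in the tub, an empty bin, and the scoop back where it started. The tub, tin and pawn are at the same pixels as at the start, and the side view agrees.
- **Forces:** The highest wrist force I read was about 5 N, when setting the scoop down. I only read forces at the end of each move.
- **Disagreements:** The top and wrist cameras differed by about 3 mm on the bin and up to 4 mm on the tub. The measured tool position was usually 1–2 mm off the commanded one. I corrected for these where it mattered, and no check failed at the end.

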